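Air-filter bowls upside down on the draining rack

ROBOT

A 6-joint arm with a two-finger parallel gripper is mounted at the origin on the work surface. World frame = base frame: x ahead of the robot, y to its left, z up, the work surface at z = 0. Lengths are in m, angles in rad, forces in N, time in s.
With the tool pointing down it reaches from about 0.25 to 0.725 m from the base axis. Payload 4 kg.
Tool frame: the origin (TCP) lies at the very end of the fingers, on their centre line; the grasp point (between the pads) lies 19 mm behind it; z points along the fingers, y is the line along which they close (so a half turn about z gives the same grasp; the last joint's range is limited). The gripper opens to 85 mm and grips with 20 to 120 N. Pads are 22 mm wide; open, the fingers measure 114 mm over their backs; the gripper's body (76 mm by 85 mm) begins 54 mm behind the grasp point. The pads swing forward as they close: fully open they stand 13 mm farther back than shut.
Start: joints at [-1.211, 0.241, 0.005, 1.335, 0, 1.571], TCP at [0.176, -0.468, 0.231] pointing down, gripper open.
Joint ranges: [-2.72, 2.72], [-1.05, 1.87], [-1.09, 1.28], [-1.99, 2.15], [-1.42, 1.44], [-3.14, 3.14]. Speed limits (rad/s): [2.79, 2.79, 3.14, 3.14, 3.14, 3.14].

INTERFACE

Orientations are given as a unit quaternion [x, y, z, w].
In Python, from workcell import monitor, viewer, job gives the robot as it stands.
- The arm moves only by the tool arm_command, never from a script. Its argument "increments" is a list of rows, each an object of numbers: "dx", "dy", "dz": the shift along the tool's x, y, z in cm; "wx", "wy", "wz": the turn, a rotation vector about the tool's x, y, z in rad; "grip": the finger opening in cm, from 0 to 8.54. In form: [{"dx": .., "dy": .., "dz": .., "wx": .., "wy": .., "wz": .., "grip": ..}, ...]. A call has 1 to 10 rows; each row is the pose to reach, as a shift and turn from the pose commanded when the call began, along the tool's axes at that moment; what a row does not reach only later rows make up. A row lasts 1/10 s, in which the tool goes at most 50 mm and 8.59 degrees, less where a joint would pass 70% of its speed; a pose out of reach is approached as far as the arm can. A call with a gripper value outside its range is refused whole. The fingers move at their own pace and stop on an object; the grip force is fixed at half the most. Time passes only in rows, so rows that repeat a pose let the fingers close. It gives the time, the measured TCP pose, the force, the opening and the grip force at its end, in the units of the state.
- monitor.get_obs(): the state, without advancing time (a new reading comes with each control period).
- viewer.camera(name): name is "side" or "top" or "wrist"; returns (picture, depth): 384x512x3 uint8, red, green, blue; 384x512 float32, m along the optical axis (not along the pixel's ray), 0 where there is no reading.
- viewer.get_calibration(name): a dict with "fovy" (degrees; the focal length in pixels is half the picture's height over the tangent of half this angle, whatever the lens; pixels are square), "cx", "cy" (the principal point, pixels), "view" (4x4, takes a point from world to camera coordinates). Camera axes: x right, y up, looking along -z (the intrinsics and any distortion apply to the point x, -y, -z); pixel columns grow to the right and rows downward; lengths in m; the calibration is good to about 2 mm. The wrist camera is an equidistant fisheye: a pixel r from the principal point sees the ray r / f radians off the axis. A picture is of the moment at which its call begins: read the wrist's pose just before it. get_calibration takes no time and is no camera call; for the wrist camera it gives the pose at the moment of the call.
- job.job_done(): hands the job in; it is judged then, once.
The state is a dict: "clock": time; "joint_pos": joint angles; "joint_vel": joint speeds; "tau": joint torques, N m; "eef_pos": TCP position; "tool_rot": TCP orientation; "ft_force": force on the tool from outside, world axes, zero at the start; "ft_torque": the same for the moment, N m; "grip_width": finger opening in m; "grasp_force": force on a finger pad.
Only numpy, scipy, OpenCV 4.12 (cv2) and the standard library are available. Lean on these libraries where they do the work, as an engineer would, in place of code of your own. Each camera call takes 0.05 s, during which the arm holds its last target. There are 200 camera calls.

TASK

The two washed air-filter bowls lying on the rubber mat have to drain: put each one upside down over its own free peg of the draining rack, the small bowl on the thin peg and the large one on the thick peg, pushed fully home so that the rim sits flat on the slats, and let go. Lower them onto the rack by hand rather than letting them fall, and leave the bowl that is already draining and the other things on the bench where they are.

Things in the scene. Friction and masses are not known exactly. Their poses are not given: they have to be found in the camera images.
- bowl_large: Large plain aluminium air-filter bowl, a round cup 125 mm long lying on its side. Origin on its axis at mid-length, x axis out of the mouth (rim at x=+62.5 mm). Hexagonal foot 56 mm across flats x=-62.5 to -44.5, brass drain plug 8 mm beyond it, smooth body 50 mm diameter (grip here) to x=52.5, rim collar 56 mm diameter. Bore 42 mm, 101 mm deep. 0.2-0.35 kg. Axis 28 mm above the mat.
- bowl_large_mouth (a point): Centre of the large bowl's mouth, in the plane of its rim; axes as the bowl's.
- bowl_small: Small bowl of the same make, 100 mm long, lying on its side. Origin on its axis at mid-length, x axis out of the mouth (rim at x=+50 mm). Hexagonal foot 44 mm across flats x=-50 to -34, brass drain plug 8 mm beyond it, smooth body 38 mm diameter (grip here) to x=40, rim collar 44 mm diameter. Bore 30 mm, 78 mm deep. 0.11-0.2 kg. Axis 22 mm above the mat.
- bowl_small_mouth (a point): Centre of the small bowl's mouth, in the plane of its rim; axes as the bowl's.
- rack: Draining rack, fixed: steel drip tray 310 mm (x) by 130 mm (y) with five steel slats along x, slat tops 35 mm above the bench. Origin under its centre at bench level; the three white nylon pegs stand in a row along its x axis at x = -100, 0 and +100 mm, in any order.
- peg_thick: Free thick peg, white nylon, fixed upright on the rack: 32 mm diameter with rounded-off tip, 90 mm tall above the slats. Origin on its axis at the level of the slat tops, z up. Takes the large bowl (5 mm clearance all round); the small bowl does not go over it.
- peg_thick_tip (a point): Top of the thick peg, 90 mm above the slats.
- peg_thin: Free thin peg, white nylon, fixed upright on the rack: 20 mm diameter, 66 mm tall above the slats. Origin on its axis at the level of the slat tops, z up. For the small bowl (5 mm clearance all round).
- peg_thin_tip (a point): Top of the thin peg, 66 mm above the slats.
- peg_taken: The rack's third peg, like the thick one, with the draining bowl already over it. Origin at the level of the slat tops.
- bowl_drying: A bowl just like the large one, already upside down over its peg with its rim on the slats (its foot 160 mm above the bench, the plug 8 mm higher); stays there. Origin at mid-length, x axis down.
- mat: Black rubber mat, fixed, 320 mm (x) by 430 mm (y), 3 mm thick; origin under its centre at bench level. Both bowls lie on it, their mouths within about 45 degrees of straight to the robot's right (-y).
- element: Loose sintered filter element standing on the mat between the bowls: upright cylinder 38 mm diameter, 45 mm tall, origin under its centre. Not to be moved.
- head: Loose filter head standing on the mat beyond the element: grey block 60 by 60 mm, 56 mm tall with its cap, origin under its centre. Not to be moved.
- brush: Loose cleaning brush, about 190 mm long and under 35 mm high, lying along the near edge of the mat; origin under its middle, x along it. Not to be moved.
- spanner: Loose steel spanner, 190 mm long and under 15 mm high, lying on the bench along one long side of the rack; origin under its middle, x along it. Not to be moved.
- driver: Loose screwdriver, about 190 mm long and under 35 mm high, lying on the bench along the other long side of the rack; origin under its middle, x along it. Not to be moved.
- can: Loose grey can of cleaner standing at the back of the bench, 66 mm diameter, 170 mm tall, origin under its centre. Not to be moved. Fixed equipment up to 175 mm tall (toolbox, grinder, vice, drawer cabinet) stands along the back and side edges of the bench, outside x = 0.74 m and y = +-0.5 m.
Not all that is in view belongs to the job. Leave any blue or orange look-alike of the bowl_small alone.

How it is judged:
At the end, for the whole second after the job is handed in: Both bowls stand mouth down (within 5 degrees) over their pegs, the large one on the thick peg and the small one on the thin peg, mouth centre within 12 mm of the peg's axis and rim within 4 mm of the slat tops, at rest and let go (angle between each of bowl_large, bowl_small's own x axis and vertical above 3.05 rad and horizontal distance between bowl_large_mouth and peg_thick below 0.012 m and z of bowl_large_mouth in the frame of peg_thick between -0.004 and 0.004 m and linear speed of each of bowl_large, bowl_small below 0.02 m/s and angular speed of each of bowl_large, bowl_small below 0.2 rad/s and horizontal distance between bowl_small_mouth and peg_thin below 0.012 m and z of bowl_small_mouth in the frame of peg_thin between -0.004 and 0.004 m); the robot touches nothing.
It fails at once if a bowl is let fall (faster than 0.6 m/s with no finger touching it) ((contact force between the fingers and bowl_large below 0.01 N and linear speed of bowl_large above 0.6 m/s) or (contact force between the fingers and bowl_small below 0.01 N and linear speed of bowl_small above 0.6 m/s)).
It fails at once if the bowl already draining is moved by more than 15 mm (distance of bowl_drying from where it was at the start of the episode above 0.015 m).
It fails at once if the element, head, brush, spanner, screwdriver or can is moved by more than 20 mm (distance of any of element, head, brush, spanner, driver, can from where it was at the start of the episode above 0.02 m).
It also fails if it takes over 72 s, if anything falls off the work surface, if the arm or the gripper's body presses on something with over 40 N, if the wrist force passes 120 N, or if a joint passes its speed limit or range.

## Working session

There is one attempt and no reset: what is moved stays moved. The work goes in short steps, Python scripts to look and compute and a tool call to move; the robot and the scene stay as the last step left them, time stands still between calls to the robot, and variables do not carry over. Pictures are saved under pics/ and viewed, at most 10 in all, crops included, and the job is handed in when it is done.

Besides the shell and the picture viewer there is one more tool, called after "Request:" as name([rows], argument=value, ...), one row to a line, values as JSON. arm_command: Moves the arm, as the interface text tells. Its arguments: {"type":"object","properties":{"increments":{"type":"array","items":{"type":"object","properties":{"dx":{"type":"number"},"dy":{"type":"number"},"dz":{"type":"number"},"wx":{"type":"number"},"wy":{"type":"number"},"wz":{"type":"number"},"grip":{"type":"number"}}}}},"required":["increments"]}

```bash
mkdir -p pics; ls; python3 - <<'E'
from workcell import monitor, viewer, job
import cv2,numpy as np
print(monitor.get_obs())
for n in ("top","side"):
    p,d=viewer.camera(n); np.savez(f"pics/{n}0.npz",p=p,d=d,**{k:np.array(v) for k,v in viewer.get_calibration(n).items()})
    print(viewer.get_calibration(n))
    cv2.imwrite(f"pics/{n}0.png",cv2.resize(p[:,:,::-1],(800,600),interpolation=cv2.INTER_CUBIC))
E
```

```text
pics
{'clock': 0.0, 'joint_pos': array([-1.21100433e+00,  2.41373830e-01,  3.71421204e-03,  1.33515819e+00,
        2.22965640e-05,  1.57079371e+00]), 'joint_vel': array([ 0.00168107,  0.00093555, -0.00059816,  0.00131498,  0.00120614,
       -0.00062847]), 'tau': array([-1.61440727e-03, -3.72312427e+01,  2.52411640e+01,  1.67964696e-02,
       -2.32058037e-04, -1.44482374e-05]), 'eef_pos': array([ 0.17582782, -0.46740235,  0.23042865]), 'tool_rot': array([ 9.83861572e-01,  1.78928435e-01, -1.69879262e-04, -9.96423967e-04]), 'ft_force': array([-0.26320654,  1.46528663,  0.05568655]), 'ft_torque': array([ 0.02448508,  0.01186164, -0.00326528]), 'grasp_force': 0.0, 'grip_width': 0.0853860655823934}
{'fovy': 53.33241136630475, 'cx': 262.07854858034784, 'cy': 197.75047870980208, 'view': array([[-0.00463339, -0.99981152,  0.01885371, -0.04620057],
       [ 0.99301436, -0.00237731,  0.11796959, -0.55533059],
       [-0.11790253,  0.0192686 ,  0.99283821, -1.32336876],
       [ 0.        ,  0.        ,  0.        ,  1.        ]])}
{'fovy': 50.03507481109126, 'cx': 248.319080402019, 'cy': 194.8255719060928, 'view': array([[-0.93006897, -0.36736543, -0.00378853,  0.46695417],
       [ 0.19112225, -0.49262479,  0.84899535, -0.22192688],
       [-0.31375786,  0.78890016,  0.52838673, -1.03796464],
       [ 0.        ,  0.        ,  0.        ,  1.        ]])}
```

View pics/top0.png

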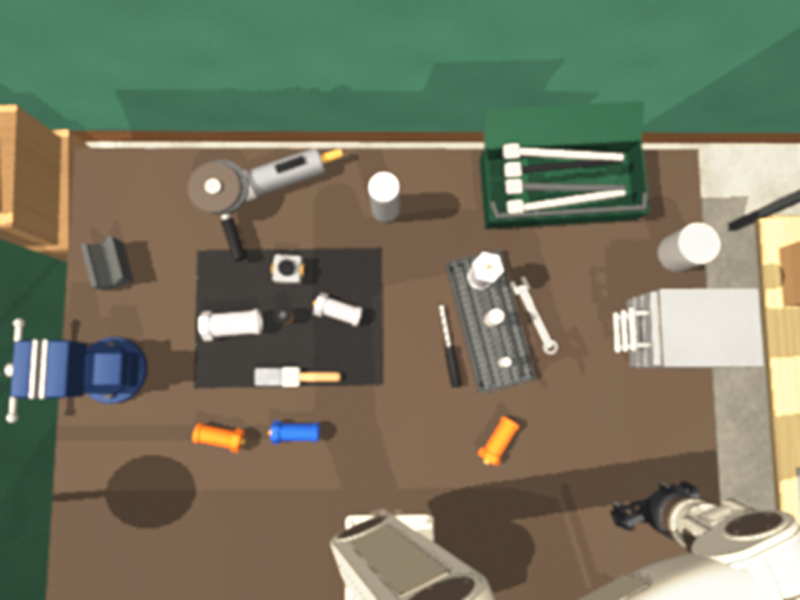

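View pics/side0.png

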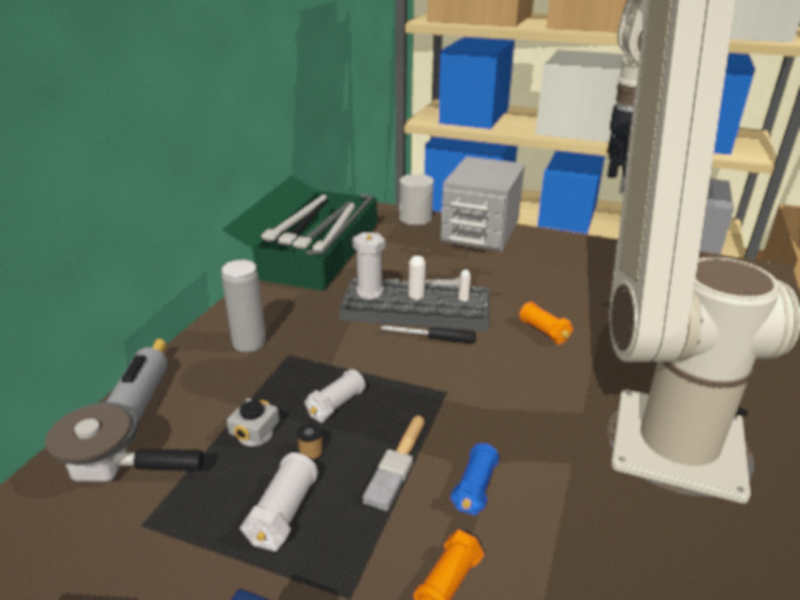

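The top view shows both white bowls with feet to the left (+y): the large one at about (230,323) and the small one at (338,309), with the element between them at (285,317). On the rack the pegs are, far to near, the taken one (487,270), thick (495,317) and thin (505,362). The side view confirms this, with the drying bowl at (368,270). Next I'll measure them with the depth.

```bash
cat > h.py <<'E'
import numpy as np,cv2
from scipy.spatial.transform import Rotation as R
def cloud(z):  # world point per pixel (pinhole cameras)
    d=z['d'];H,W=d.shape;f=H/2/np.tan(np.radians(float(z['fovy']))/2)
    v,u=np.mgrid[:H,:W]
    c=np.stack([(u-z['cx'])*d/f,-(v-z['cy'])*d/f,-d],-1)
    V=z['view']; w=(c-V[:3,3])@V[:3,:3]; w[d==0]=np.nan
    return w
def move(p,Rt):  # increments from the present pose to TCP p, rotation Rt
    from workcell import monitor
    o=monitor.get_obs();R0=R.from_quat(o['tool_rot'])
    print('t',round(o['clock'],2),'d cm',np.round(R0.inv().apply(p-o['eef_pos'])*100,2),'w',np.round((R0.inv()*Rt).as_rotvec(),3))
E
python3 - <<'E'
from h import *
z=dict(np.load('pics/top0.npz'));w=cloud(z);p=z['p']
hs=cv2.cvtColor(p,cv2.COLOR_RGB2HSV)
s=.64
def reg(x0,y0,x1,y1):
    m=np.zeros(p.shape[:2],bool);m[int(y0*s):int(y1*s),int(x0*s):int(x1*s)]=1;return m&~np.isnan(w[...,2])
mat=reg(320,335,375,360);print('mat z',np.median(w[mat],0)[2],'bench z',np.median(w[reg(390,420,440,480)],0))
for n,b in dict(large=(190,300,268,350),small=(308,285,370,335)).items():
    m=reg(*b)&(w[...,2]>.012)&(hs[...,1]<60)&(hs[...,2]>90); q=w[m]
    r=cv2.minAreaRect((q[:,:2]*1000).astype(np.float32)); print(n,m.sum(),'rect',r,'zmax',np.percentile(q[:,2],[50,95,99]))
    mu=q[:,:2].mean(0);e=np.linalg.eigh(np.cov(q[:,:2].T))[1][:,1];e*=-np.sign(e[1]);print(mu,e,np.degrees(np.arctan2(e[1],e[0])))
    t=(q[:,:2]-mu)@e; l=(q[:,:2]-mu)@[-e[1],e[0]]
    for a in np.arange(-.08,.08,.01):
        k=(t>a)&(t<a+.01)
        if k.sum()>3: print(round(a,2),k.sum(),np.round([l[k].min()*1e3,l[k].max()*1e3,q[k,2].max()*1e3],1))
for n,b in dict(taken=(465,245,510,290),thick=(480,305,510,330),thin=(494,352,516,372),elem=(272,305,298,330),head=(268,250,306,286),brush=(250,362,345,390),can=(365,168,402,222)).items():
    m=reg(*b)&(w[...,2]>.012); q=w[m]; h=np.percentile(q[:,2],97);t=q[q[:,2]>h-.012]
    print(n,'top z',h,'c',t[:,:2].mean(0),'mid',(t[:,:2].min(0)+t[:,:2].max(0))/2,'ext',np.ptp(t[:,:2],axis=0),len(t))
E
python3 - <<'E'
import cv2,numpy as np
p=np.load('pics/top0.npz')['p'][:,:,::-1]
a=cv2.resize(p[155:260,120:250],(650,525),interpolation=cv2.INTER_CUBIC)
cv2.imwrite('pics/crop1.png',a)
E
```

```text
mat z 0.0034635933229523403 bench z [ 0.24112859 -0.0573127   0.00048167]
large 576 rect ((526.6187744140625, 359.150146484375), (65.43721771240234, 137.11192321777344), 6.9691948890686035) zmax [0.05207372 0.06026613 0.06283964]
[0.52270637 0.35422054] [ 0.08692515 -0.99621485] -85.01326226267805
-0.07 13 [-28.9  26.1  62. ]
-0.06 54 [-30.1  35.2  66. ]
-0.05 64 [-26.9  33.7  62.2]
-0.04 41 [-21.5  23.7  61.5]
-0.03 35 [-22.4  22.9  60.9]
-0.02 39 [-22.3  26.5  60. ]
-0.01 41 [-20.9  25.4  58.2]
-0.0 46 [-21.4  24.   60.6]
0.01 36 [-22.2  24.1  62.3]
0.02 43 [-22.8  26.7  59.3]
0.03 41 [-20.6  26.1  61.6]
0.04 42 [-21.7  24.1  60.5]
0.05 52 [-26.2  26.8  60.5]
0.06 28 [-23.1  26.7  61.5]
small 329 rect ((556.7577514648438, 115.97198486328125), (105.59625244140625, 49.535125732421875), 71.2972640991211) zmax [0.04103005 0.04903062 0.05165851]
[0.55548024 0.1152992 ] [-0.32012126 -0.94737658] -108.67025824062796
-0.05 34 [-23.7  25.8  52.7]
-0.04 41 [-23.8  25.8  53.1]
-0.03 30 [-17.2  18.5  47.6]
-0.02 29 [-17.5  18.8  49.5]
-0.01 29 [-17.   17.1  48.5]
-0.0 31 [-17.   18.5  49. ]
0.
[... 266 characters left out ...]
op z 0.12669485754550158 c [ 0.53124378 -0.23178737] mid [ 0.53230416 -0.232452  ] ext [0.03030042 0.02680525] 63
thin top z 0.1023514307805927 c [ 0.43467572 -0.25574809] mid [ 0.43479065 -0.25649785] ext [0.01339873 0.01759938] 26
elem top z 0.05313405066484414 c [0.54299727 0.23530809] mid [0.54281427 0.23549044] ext [0.03570319 0.03605752] 95
head top z 0.06236293450725921 c [0.64852059 0.2272814 ] mid [0.64632226 0.22637558] ext [0.05434677 0.05599997] 119
brush top z 0.027665660831217787 c [0.40586295 0.22164996] mid [0.40587679 0.20462806] ext [0.03893478 0.18736971] 460
can top z 0.17414496265397694 c [0.79726612 0.00685644] mid [0.79903911 0.00588564] ext [0.06084902 0.05890705] 273
```

View pics/crop1.png

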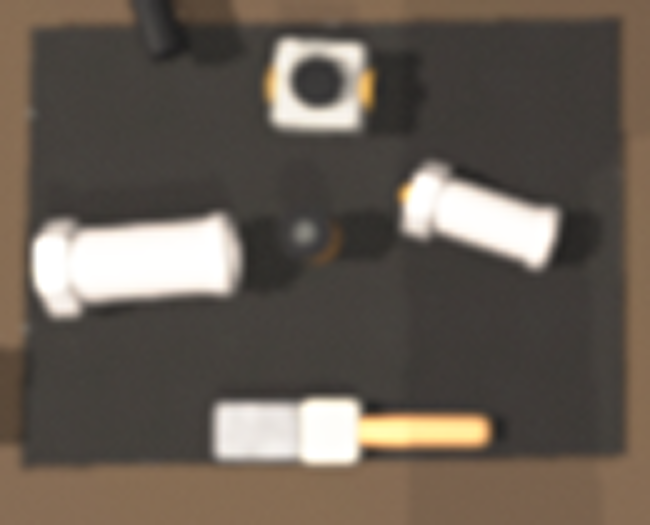

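Request:
arm_command([
  {"dx":2.5,"dy":-2.5,"dz":-2,"wz":-0.15},
  {"dx":5,"dy":-5,"dz":-4,"wz":-0.3},
  {"dx":7.5,"dy":-7.5,"dz":-7,"wz":-0.45},
  {"dx":10,"dy":-10,"dz":-7,"wz":-0.6},
  {"dx":12.5,"dy":-12.5,"dz":-7,"wz":-0.75},
  {"dx":15,"dy":-15,"dz":-7,"wz":-0.9},
  {"dx":17.5,"dy":-17.5,"dz":-7,"wz":-1.05},
  {"dx":20,"dy":-20,"dz":-7,"wz":-1.2},
  {"dx":22.5,"dy":-22.5,"dz":-7,"wz":-1.35},
  {"dx":25,"dy":-25,"dz":-7,"wz":-1.5},
])

```text
validation failed for argument at $.in...
```

```bash
cat >> h.py <<'E'
def tool(az,lean):  # tool rotation for a bowl lying with mouth azimuth az, tool leaning 'lean' rad from vertical towards the foot; tool x = mouth side
    e=np.array([np.cos(az),np.sin(az),0]);u=np.array([0,0,1.]);c,s=np.sin(lean),np.cos(lean)
    d=c*e-s*u;x=s*e+c*u
    return R.from_matrix(np.stack([x,np.cross(d,x),d],1))
def st():
    from workcell import monitor
    o=monitor.get_obs();Q=R.from_quat(o['tool_rot']).as_matrix()
    print('j',np.round(o['joint_pos'],2),'p',np.round(o['eef_pos'],4),'x',np.round(Q[:,0],2),'z',np.round(Q[:,2],2),'F',np.round(o['ft_force'],1),'gw',round(o['grip_width'],4),'gf',o['grasp_force'])
E
python3 - <<'E'
from h import *
st()
move(np.array([.38,.12,.30]),tool(np.radians(-85),np.radians(10)))
E
```

```text
j [-1.21  0.24  0.    1.34  0.    1.57] p [ 0.1758 -0.4675  0.2305] x [0.94 0.35 0.  ] z [-0.  0. -1.] F [ 0.   0.5 -0.3] gw 0.0853 gf 0.0
t 0.1 d cm [ 39.79 -47.81  -6.86] w [-0.162  0.124  1.838]
```

Request:
arm_command([
  {"dx":5,"dy":-5,"dz":-4,"wx":0,"wy":0,"wz":-0.3,"grip":8.5},
  {"dx":10,"dy":-10,"dz":-7,"wx":0,"wy":0,"wz":-0.6,"grip":8.5},
  {"dx":15,"dy":-15,"dz":-7,"wx":0,"wy":0,"wz":-0.9,"grip":8.5},
  {"dx":20,"dy":-20,"dz":-7,"wx":0,"wy":0,"wz":-1.2,"grip":8.5},
  {"dx":25,"dy":-25,"dz":-7,"wx":0,"wy":0,"wz":-1.5,"grip":8.5},
  {"dx":25,"dy":-25,"dz":-7,"wx":0,"wy":0,"wz":-1.5,"grip":8.5},
  {"dx":25,"dy":-25,"dz":-7,"wx":0,"wy":0,"wz":-1.5,"grip":8.5},
  {"dx":25,"dy":-25,"dz":-7,"wx":0,"wy":0,"wz":-1.5,"grip":8.5},
  {"dx":25,"dy":-25,"dz":-7,"wx":0,"wy":0,"wz":-1.5,"grip":8.5},
  {"dx":25,"dy":-25,"dz":-7,"wx":0,"wy":0,"wz":-1.5,"grip":8.5},
])

```text
clock: 1.1
eef_pos: [0.3221, -0.1449, 0.3011]
tool_rot: [0.594, 0.804, -0.0, -0.0]
ft_force: [0.5, -0.8, 1.1]
grip_width: 0.0852
grasp_force: 0.0
```

```bash
python3 - <<'E'
from h import *
st()
move(np.array([.38,.12,.30]),tool(np.radians(-85),np.radians(10)))
E
```

```text
j [-0.42 -0.08 -0.16  1.48 -0.    0.85] p [ 0.3221 -0.1449  0.3011] x [-0.29  0.96  0.  ] z [-0.  0. -1.] F [ 0.5 -0.8  1.1] gw 0.0852 gf 0.0
t 1.1 d cm [23.62 13.31  0.11] w [ 0.256  0.026 -2.92 ]
```

Request:
arm_command([
  {"dx":4.5,"dy":2.5,"dz":0,"wx":0,"wy":0,"wz":-0.15,"grip":8.5},
  {"dx":9,"dy":5,"dz":0,"wx":0,"wy":0,"wz":-0.3,"grip":8.5},
  {"dx":14,"dy":8,"dz":0,"wx":0,"wy":0,"wz":-0.45,"grip":8.5},
  {"dx":18,"dy":10,"dz":0,"wx":0,"wy":0,"wz":-0.6,"grip":8.5},
  {"dx":23,"dy":13,"dz":0,"wx":0,"wy":0,"wz":-0.75,"grip":8.5},
  {"dx":23.6,"dy":13.3,"dz":0,"wx":0,"wy":0,"wz":-0.9,"grip":8.5},
  {"dx":23.6,"dy":13.3,"dz":0,"wx":0,"wy":0,"wz":-1.05,"grip":8.5},
  {"dx":23.6,"dy":13.3,"dz":0,"wx":0,"wy":0,"wz":-1.2,"grip":8.5},
  {"dx":23.6,"dy":13.3,"dz":0,"wx":0,"wy":0,"wz":-1.35,"grip":8.5},
  {"dx":23.6,"dy":13.3,"dz":0,"wx":0,"wy":0,"wz":-1.5,"grip":8.5},
])

```text
clock: 2.1
eef_pos: [0.3819, 0.1183, 0.3008]
tool_rot: [-0.112, 0.994, -0.0, -0.001]
ft_force: [0.3, 0.0, -0.4]
grip_width: 0.0852
grasp_force: 0.0
```

```bash
python3 - <<'E'
from h import *
st()
# large: grasp point at bowl x=-12 mm
az=np.radians(-85);e=np.array([np.cos(az),np.sin(az),0]);o=np.array([.5245,.355,.031])
T=tool(az,np.radians(40));d=T.as_matrix()[:,2]
g=o-.012*e; tcp=g+.019*d; print('grasp tcp',tcp,'d',d)
move(tcp-.12*d,T)
E
```

```text
j [ 0.3   0.02 -0.07  1.48 -0.    0.08] p [0.3819 0.1183 0.3008] x [-0.97 -0.22  0.  ] z [-0. -0. -1.] F [ 0.3  0.  -0.4] gw 0.0852 gf 0.0
grasp tcp [0.52451856 0.35478785 0.01644516] d [ 0.05602263 -0.64034161 -0.76604444]
t 2.1 d cm [-20.26  27.52  19.22] w [ 0.499  0.572 -1.37 ]
```

Request:
arm_command([
  {"dx":-3,"dy":4,"dz":1,"wx":0.05,"wy":0.06,"wz":-0.14,"grip":8.5},
  {"dx":-6,"dy":8,"dz":3,"wx":0.1,"wy":0.11,"wz":-0.27,"grip":8.5},
  {"dx":-9,"dy":12,"dz":5,"wx":0.15,"wy":0.17,"wz":-0.41,"grip":8.5},
  {"dx":-12,"dy":16,"dz":7,"wx":0.2,"wy":0.23,"wz":-0.55,"grip":8.5},
  {"dx":-15,"dy":20,"dz":9,"wx":0.25,"wy":0.29,"wz":-0.69,"grip":8.5},
  {"dx":-18,"dy":24,"dz":11,"wx":0.3,"wy":0.34,"wz":-0.82,"grip":8.5},
  {"dx":-20.3,"dy":27.5,"dz":13,"wx":0.35,"wy":0.4,"wz":-0.96,"grip":8.5},
  {"dx":-20.3,"dy":27.5,"dz":15,"wx":0.4,"wy":0.46,"wz":-1.1,"grip":8.5},
  {"dx":-20.3,"dy":27.5,"dz":17,"wx":0.45,"wy":0.52,"wz":-1.23,"grip":8.5},
  {"dx":-20.3,"dy":27.5,"dz":18,"wx":0.5,"wy":0.57,"wz":-1.37,"grip":8.5},
])

```text
clock: 3.1
eef_pos: [0.5199, 0.4293, 0.1101]
tool_rot: [-0.655, 0.684, -0.235, -0.219]
ft_force: [-0.2, -0.1, 0.4]
grip_width: 0.0848
grasp_force: 0.0
```

```bash
cat >> h.py <<'E'
def shot(name,fn,crop=None,k=2):
    from workcell import viewer
    c=viewer.get_calibration(name);p,d=viewer.camera(name)
    np.savez(f'pics/{fn}.npz',p=p,d=d,**{a:np.array(b) for a,b in c.items()})
    if crop: x0,y0,x1,y1=crop;p=p[y0:y1,x0:x1]
    h,w=p.shape[:2];k=min(k,800/w,600/h)
    cv2.imwrite(f'pics/{fn}.png',cv2.resize(p[:,:,::-1],None,fx=k,fy=k,interpolation=cv2.INTER_CUBIC))
E
python3 - <<'E'
from h import *
st(); shot('wrist','wr1')
az=np.radians(-85);e=np.array([np.cos(az),np.sin(az),0]);o=np.array([.5245,.355,.031])
T=tool(az,np.radians(40));d=T.as_matrix()[:,2]
move(o-.012*e+.019*d,T)
E
```

```text
j [ 0.87  1.22  1.27  2.15 -0.41 -0.55] p [0.5199 0.4293 0.1101] x [-0.05 -0.79  0.61] z [ 0.01 -0.61 -0.79] F [-0.2 -0.1  0.4] gw 0.0848 gf 0.0
t 3.15 d cm [ 0.38 -0.56 11.92] w [ 0.047  0.041 -0.108]
```

View pics/wr1.png

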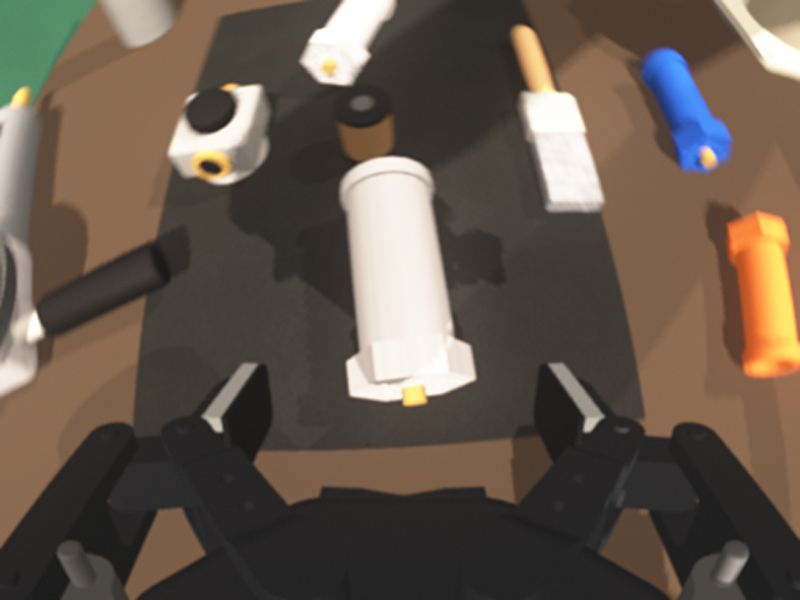

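The wrist view shows the large bowl between the open fingers, foot at (410,370) and mouth at (385,170), with the element just beyond. Joint 4 is at its limit, so I'll lean less, and refine the bowl pose from the wrist depth.

```bash
cat >> h.py <<'E'
def wcloud(z):  # fisheye
    d=z['d'];H,W=d.shape;f=H/2/np.tan(np.radians(float(z['fovy']))/2)
    v,u=np.mgrid[:H,:W];a=u-z['cx'];b=v-z['cy'];r=np.hypot(a,b)+1e-9;k=np.tan(np.minimum(r/f,1.5))/r
    c=np.stack([a*k*d,-b*k*d,-d],-1);V=z['view'];w=(c-V[:3,3])@V[:3,:3];w[(d==0)|(r/f>1.4)]=np.nan
    return w
def fit(q,az,o,rad,zax):  # cylinder axis fit (horizontal) to body points
    from scipy.optimize import least_squares
    def res(s):
        e=np.array([-np.sin(s[0]),np.cos(s[0])]);l=(q[:,:2]-o[:2])@e-s[1]
        return np.hypot(l,q[:,2]-zax-s[2])-rad
    r=least_squares(res,[az,0,0],loss='soft_l1',f_scale=.001);e=np.array([-np.sin(r.x[0]),np.cos(r.x[0])])
    return np.degrees(r.x[0]),o[:2]+r.x[1]*e,r.x[2],np.median(abs(res(r.x)))
E
python3 - <<'E'
from h import *
from workcell import monitor
z=dict(np.load('pics/wr1.npz'));w=wcloud(z);ob=monitor.get_obs();V=z['view'];C=-V[:3,:3].T@V[:3,3];print('cam in tool',R.from_quat(ob['tool_rot']).inv().apply(C-ob['eef_pos']))
def rp(n,az,o,rad,zax,L):
    e=np.array([np.cos(az),np.sin(az)]);q=w.reshape(-1,3);t=(q[:,:2]-o)@e;l=(q[:,:2]-o)@[-e[1],e[0]]
    k=(abs(l)<rad+.012)&(q[:,2]>.015)&(q[:,2]<.08);body=k&(t>-L/2+.03)&(t<L/2-.02)
    r=fit(q[body],az,o,rad,zax);print(n,body.sum(),r)
    e=np.array([np.cos(np.radians(r[0])),np.sin(np.radians(r[0]))])
    top=(abs((q[:,:2]-r[1])@[-e[1],e[0]])<.008)&(q[:,2]>zax+rad-.004)&(q[:,2]<.08);t=(q[:,:2]-r[1])@e
    hst=np.arange(-.08,.08,.004)
    print([(round(a*1e3),round(float(np.median(q[top&(t>=a)&(t<a+.004),2]))*1e3,1)) for a in hst if (top&(t>=a)&(t<a+.004)).sum()>1])
rp('L',np.radians(-85),np.array([.5245,.355]),.025,.031,.125)
rp('S',np.radians(-108.7),np.array([.5555,.1135]),.019,.025,.1)
E
```

```text
cam in tool [ 0.06894359 -0.00153416 -0.14353754]
L 4579 (np.float64(-85.25207119760199), array([0.52246134, 0.35483067]), np.float64(-0.00012494864144717486), np.float64(0.00030257601053714986))
[(-68, 56.0), (-64, 59.5), (-60, 59.5), (-56, 59.5), (-52, 59.6), (-48, 59.1), (-44, 55.8), (-40, 55.8), (-36, 55.6), (-32, 55.5), (-28, 55.6), (-24, 55.6), (-20, 55.4), (-16, 55.4), (-12, 55.4), (-8, 55.5), (-4, 55.5), (0, 55.2), (4, 55.3), (8, 55.2), (12, 55.4), (16, 55.3), (20, 55.4), (24, 55.4), (28, 55.3), (32, 55.3), (36, 55.2), (40, 55.2), (44, 55.1), (48, 56.0), (52, 58.2), (56, 58.2), (60, 58.0)]
S 547 (np.float64(-108.48269596350485), array([0.55270911, 0.11443288]), np.float64(0.0001415384443705798), np.float64(0.00036309009673284043))
[(-56, 44.3), (-52, 46.5), (-48, 47.6), (-44, 47.7), (-40, 47.7), (-36, 47.1), (-32, 44.1), (-28, 43.8), (-24, 43.7), (-20, 43.7), (-16, 43.7), (-12, 43.5), (-8, 43.7), (-4, 43.8), (0, 43.7), (4, 43.4), (8, 43.8), (12, 43.6), (16, 43.4), (20, 41.8)]
```

```bash
cat >> h.py <<'E'
AZL,OL=np.radians(-85.25),np.array([.5223,.3568,.031])
AZS,OS=np.radians(-108.5),np.array([.5527,.1144,.025])
def grasp(az,o,lean,bx,up=0):
    T=tool(az,lean);d=T.as_matrix()[:,2];e=np.array([np.cos(az),np.sin(az),0])
    return o+bx*e+.019*d+[0,0,up],T,d
E
python3 - <<'E'
from h import *
p,T,d=grasp(AZL,OL,np.radians(25),-.012)
print(p,d); move(p-.1*d,T)
E
```

```text
[0.52197123 0.36075662 0.01378015] [ 0.03499626 -0.42116678 -0.90630779]
t 3.15 d cm [ 1.95 -0.1   2.01] w [ 0.03  -0.221 -0.11 ]
```

Request:
arm_command([
  {"dx":1,"dy":0,"dz":1,"wx":0.02,"wy":-0.11,"wz":-0.05,"grip":8.5},
  {"dx":1.95,"dy":-0.1,"dz":2,"wx":0.03,"wy":-0.22,"wz":-0.11,"grip":8.5},
  {"dx":1.95,"dy":-0.1,"dz":2,"wx":0.03,"wy":-0.22,"wz":-0.11,"grip":8.5},
  {"dx":1.95,"dy":-0.1,"dz":2,"wx":0.03,"wy":-0.22,"wz":-0.11,"grip":8.5},
])

```text
clock: 3.55
eef_pos: [0.5196, 0.3966, 0.1153]
tool_rot: [0.713, -0.669, 0.158, 0.141]
ft_force: [-0.5, 0.1, 0.5]
grip_width: 0.085
grasp_force: 0.0
```

```bash
python3 - <<'E'
from h import *
st()
p,T,d=grasp(AZL,OL,np.radians(25),-.012)
move(p,T)
E
```

```text
j [ 0.8   0.86  0.65  1.65 -0.32 -0.79] p [0.5196 0.3966 0.1153] x [ 0.06 -0.91  0.41] z [ 0.04 -0.41 -0.91] F [-0.5  0.1  0.5] gw 0.085 gf 0.0
t 3.55 d cm [-0.93  0.1  10.72] w [-0.002  0.009 -0.02 ]
```

Request:
arm_command([
  {"dx":-0.9,"dy":0.1,"dz":3,"wx":0,"wy":0.01,"wz":-0.02,"grip":8.5},
  {"dx":-0.9,"dy":0.1,"dz":6,"wx":0,"wy":0.01,"wz":-0.02,"grip":8.5},
  {"dx":-0.9,"dy":0.1,"dz":9,"wx":0,"wy":0.01,"wz":-0.02,"grip":8.5},
  {"dx":-0.9,"dy":0.1,"dz":10.7,"wx":0,"wy":0.01,"wz":-0.02,"grip":8.5},
  {"dx":-0.9,"dy":0.1,"dz":10.7,"wx":0,"wy":0.01,"wz":-0.02,"grip":8.5},
  {"dx":-0.9,"dy":0.1,"dz":10.7,"wx":0,"wy":0.01,"wz":-0.02,"grip":4},
  {"dx":-0.9,"dy":0.1,"dz":10.7,"wx":0,"wy":0.01,"wz":-0.02,"grip":4},
  {"dx":-0.9,"dy":0.1,"dz":10.7,"wx":0,"wy":0.01,"wz":-0.02,"grip":4},
  {"dx":-0.9,"dy":0.1,"dz":10.7,"wx":0,"wy":0.01,"wz":-0.02,"grip":4},
  {"dx":-0.9,"dy":0.1,"dz":10.7,"wx":0,"wy":0.01,"wz":-0.02,"grip":4},
])

```text
clock: 4.55
eef_pos: [0.5256, 0.3684, 0.0153]
tool_rot: [0.72, -0.66, 0.161, 0.141]
ft_force: [-1.1, 3.0, 4.5]
grip_width: 0.0489
grasp_force: 62.5
```

```bash
cat >> h.py <<'E'
def place(peg,lean,az,bx,half,rim_z):  # TCP pose for bowl upside down over peg, tool azimuth az, rim at rim_z
    d=np.array([np.cos(lean)*np.cos(az),np.cos(lean)*np.sin(az),-np.sin(lean)])
    x=np.array([-np.sin(lean)*np.cos(az),-np.sin(lean)*np.sin(az),-np.cos(lean)])
    T=R.from_matrix(np.stack([x,np.cross(d,x),d],1))
    return np.array([peg[0],peg[1],rim_z+half-bx])+.019*d,T,d
THICK=(.5315,-.2322);THIN=(.4348,-.2562)
E
python3 - <<'E'
from h import *
st()
# waypoint towards the rack, half turned
p,T,d=place(THICK,np.radians(25),np.radians(-35),-.012,.0625,.035)
print(p,d)
E
```

```text
j [ 0.77  0.89  0.44  1.4  -0.34 -0.84] p [0.5256 0.3684 0.0153] x [ 0.08 -0.91  0.42] z [ 0.05 -0.42 -0.91] F [-1.1  3.   4.5] gw 0.0489 gf 62.49490597277145
[ 0.54560567 -0.2420769   0.10147025] [ 0.74240388 -0.51983679 -0.42261826]
```

```bash
cat >> h.py <<'E'
def bowlpose(az,o):  # bowl frame: x mouth, z up-ish
    e=np.array([np.cos(az),np.sin(az),0]);u=np.array([0,0,1.]);return R.from_matrix(np.stack([e,np.cross(u,e),u],1)),o
def placed(X,az,peg,half,rim_z):  # TCP pose putting bowl (X=(R,t) in tool) upside down on peg; az = tool azimuth
    # tool x-ish of bowl: horizontal dir of tool z must be az
    Rb,tb=X; m=Rb.as_matrix()[:,0]; zt=np.array([0,0,1.]); h=zt-m*(zt@m); h/=np.linalg.norm(h)
    A=np.stack([m,h,np.cross(m,h)],1)
    H=np.array([np.cos(az),np.sin(az),0]);M=np.array([0,0,-1.]);B=np.stack([M,H,np.cross(M,H)],1)
    T=R.from_matrix(B@A.T); return np.array([*peg,rim_z+half])-T.apply(tb),T
E
python3 - <<'E'
from h import *
from workcell import monitor
ob=monitor.get_obs();T0=R.from_quat(ob['tool_rot'])
B,o=bowlpose(AZL,OL);X=(T0.inv()*B,T0.inv().apply(o-ob['eef_pos']));np.savez('XL.npz',q=X[0].as_quat(),t=X[1]);print(X[0].as_matrix()[:,0],X[1])
from scipy.spatial.transform import Slerp
p,T=placed(X,np.radians(-35),THICK,.0625,.155);print(p,(T0.inv()*T).as_rotvec(),(T0.inv()*T).magnitude())
S=Slerp([0,1],R.concatenate([T0,T]))
move(np.array([.5,.25,.17]),T0); move(np.array([.47,.05,.3]),S(.5))
E
```

```text
[0.90839832 0.00680374 0.41805049] [ 0.01684537  0.00415281 -0.00962174]
[ 0.54212951 -0.24455835  0.22880819] [ 0.83069341 -0.77826794  2.25183319] 2.5231934634491693
t 4.55 d cm [16.99  3.46 -9.25] w [0. 0. 0.]
t 4.55 d cm [ 40.3    8.11 -12.89] w [ 0.415 -0.389  1.126]
```

Request:
arm_command([
  {"dx":0.8,"dy":0,"dz":-1.8,"wx":0,"wy":0,"wz":0,"grip":4},
  {"dx":2.1,"dy":0,"dz":-4.5,"wx":0,"wy":0,"wz":0,"grip":4},
  {"dx":3.4,"dy":0,"dz":-7.3,"wx":0,"wy":0,"wz":0,"grip":4},
  {"dx":4.6,"dy":0,"dz":-10,"wx":0,"wy":0,"wz":0,"grip":4},
  {"dx":5.9,"dy":0,"dz":-12.7,"wx":0,"wy":0,"wz":0,"grip":4},
  {"dx":8,"dy":0,"dz":-14,"wx":0.04,"wy":-0.04,"wz":0.1,"grip":4},
  {"dx":11,"dy":1,"dz":-14,"wx":0.08,"wy":-0.07,"wz":0.2,"grip":4},
  {"dx":14,"dy":2,"dz":-14,"wx":0.12,"wy":-0.11,"wz":0.32,"grip":4},
  {"dx":17,"dy":3,"dz":-14,"wx":0.16,"wy":-0.15,"wz":0.44,"grip":4},
  {"dx":20,"dy":4,"dz":-14,"wx":0.2,"wy":-0.19,"wz":0.56,"grip":4},
])

```text
clock: 5.55
eef_pos: [0.4938, 0.2396, 0.2246]
tool_rot: [-0.531, 0.825, -0.19, 0.042]
ft_force: [0.5, -1.2, -1.6]
grip_width: 0.0491
grasp_force: 62.6
```

```bash
cat >> h.py <<'E'
def loadX(f):
    z=np.load(f);m=R.from_quat(z['q']).as_matrix()[:,0];t=z['t'].copy();t[1]=0
    m[1]=0;m/=np.linalg.norm(m);y=np.array([0,1.,0]);return R.from_matrix(np.stack([m,y,np.cross(m,y)],1)),t
E
python3 - <<'E'
from h import *
st();p,T=placed(loadX('XL.npz'),np.radians(-35),THICK,.0625,.155)
move(p,T); print(p); move(np.array([.47,.0,.3]),T)
E
```

```text
j [ 0.66  0.29 -0.01  1.22 -0.39 -0.49] p [0.4938 0.2396 0.2246] x [-0.43 -0.89  0.13] z [ 0.27 -0.27 -0.92] F [ 0.5 -1.2 -1.6] gw 0.0491 gf 62.60860207888982
t 5.55 d cm [ 40.74 -22.02  13.92] w [ 0.619 -0.599  1.697]
[ 0.54442864 -0.24125273  0.2287802 ]
t 5.55 d cm [23.4  -9.38 -1.17] w [ 0.619 -0.599  1.697]
```

Request:
arm_command([
  {"dx":2.3,"dy":-0.9,"dz":-0.1,"wx":0.05,"wy":-0.04,"wz":0.12,"grip":4},
  {"dx":4.7,"dy":-1.9,"dz":-0.2,"wx":0.09,"wy":-0.09,"wz":0.25,"grip":4},
  {"dx":7,"dy":-2.8,"dz":-0.3,"wx":0.14,"wy":-0.13,"wz":0.38,"grip":4},
  {"dx":9.4,"dy":-3.8,"dz":-0.5,"wx":0.19,"wy":-0.18,"wz":0.51,"grip":4},
  {"dx":11.7,"dy":-4.7,"dz":-0.6,"wx":0.23,"wy":-0.22,"wz":0.64,"grip":4},
  {"dx":14,"dy":-5.6,"dz":-0.7,"wx":0.28,"wy":-0.27,"wz":0.76,"grip":4},
  {"dx":16.4,"dy":-6.6,"dz":-0.8,"wx":0.33,"wy":-0.31,"wz":0.89,"grip":4},
  {"dx":18.7,"dy":-7.5,"dz":-0.9,"wx":0.37,"wy":-0.36,"wz":1.02,"grip":4},
  {"dx":21,"dy":-8.4,"dz":-1,"wx":0.42,"wy":-0.4,"wz":1.15,"grip":4},
  {"dx":23.4,"dy":-9.4,"dz":-1.2,"wx":0.46,"wy":-0.45,"wz":1.27,"grip":4},
])

```text
clock: 6.55
eef_pos: [0.4707, 0.0004, 0.3]
tool_rot: [0.048, 0.885, -0.184, 0.425]
ft_force: [0.2, 0.1, -2.5]
grip_width: 0.0487
grasp_force: 62.7
```

```bash
python3 - <<'E'
from h import *
st();p,T=placed(loadX('XL.npz'),np.radians(-35),THICK,.0625,.155)
move(p,T); print(p)
E
```

```text
j [ 0.42 -0.32 -0.76  0.39 -0.69  0.25] p [4.707e-01 4.000e-04 3.000e-01] x [-0.64 -0.07 -0.77] z [ 0.73 -0.37 -0.57] F [ 0.2  0.1 -2.5] gw 0.0487 gf 62.658341299229505
t 6.55 d cm [  2.53 -18.62  18.32] w [ 0.159 -0.153  0.427]
[ 0.54442864 -0.24125273  0.2287802 ]
```

Request:
arm_command([
  {"dx":0,"dy":-2.6,"dz":1.5,"wx":0.04,"wy":-0.04,"wz":0.1,"grip":4},
  {"dx":0,"dy":-5.2,"dz":4,"wx":0.08,"wy":-0.08,"wz":0.2,"grip":4},
  {"dx":0.4,"dy":-8,"dz":7,"wx":0.12,"wy":-0.12,"wz":0.32,"grip":4},
  {"dx":0.9,"dy":-11,"dz":10,"wx":0.16,"wy":-0.15,"wz":0.43,"grip":4},
  {"dx":1.4,"dy":-14,"dz":13,"wx":0.16,"wy":-0.15,"wz":0.43,"grip":4},
  {"dx":2,"dy":-16.5,"dz":16,"wx":0.16,"wy":-0.15,"wz":0.43,"grip":4},
  {"dx":2.5,"dy":-18.6,"dz":18.3,"wx":0.16,"wy":-0.15,"wz":0.43,"grip":4},
  {"dx":2.5,"dy":-18.6,"dz":18.3,"wx":0.16,"wy":-0.15,"wz":0.43,"grip":4},
  {"dx":2.5,"dy":-18.6,"dz":18.3,"wx":0.16,"wy":-0.15,"wz":0.43,"grip":4},
])

```text
clock: 7.45
eef_pos: [0.5452, -0.2407, 0.2284]
tool_rot: [0.254, 0.805, -0.163, 0.512]
ft_force: [0.3, -0.3, -1.3]
grip_width: 0.0487
grasp_force: 63.5
```

```bash
python3 - <<'E'
from h import *
st();p,T=placed(loadX('XL.npz'),np.radians(-35),THICK,.0625,.155)
move(p,T); 
shot('side','s2',(190,120,390,270),4); shot('top','t2')
# bowl axis from the side depth: points around the held bowl
for n in('s2','t2'):
    w=cloud(dict(np.load(f'pics/{n}.npz')));q=w.reshape(-1,3)
    k=(np.hypot(q[:,0]-THICK[0],q[:,1]-THICK[1])<.045)&(q[:,2]>.13)&(q[:,2]<.31);q=q[k]
    for a in np.arange(.14,.30,.01):
        s=q[(q[:,2]>a)&(q[:,2]<a+.01)]
        if len(s)>5: print(n,round(a,2),len(s),np.round(s[:,:2].mean(0),4),np.round(s[:,:2].min(0),4),np.round(s[:,:2].max(0),4))
E
```

```text
j [-0.25  0.06 -0.96 -0.56 -0.33  0.16] p [ 0.5452 -0.2407  0.2284] x [-0.35  0.24 -0.91] z [ 0.74 -0.52 -0.42] F [ 0.3 -0.3 -1.3] gw 0.0487 gf 63.535743639567954
t 7.45 d cm [-0.02 -0.09 -0.05] w [-0.002 -0.006  0.001]
s2 0.15 31 [ 0.5236 -0.213 ] [ 0.502  -0.2353] [ 0.5509 -0.2038]
s2 0.16 56 [ 0.5234 -0.215 ] [ 0.5034 -0.2464] [ 0.5527 -0.2027]
s2 0.17 46 [ 0.5254 -0.2147] [ 0.5053 -0.2338] [ 0.5545 -0.2038]
s2 0.18 47 [ 0.5256 -0.214 ] [ 0.5059 -0.2306] [ 0.553  -0.2039]
s2 0.19 48 [ 0.5254 -0.2145] [ 0.5057 -0.2323] [ 0.5532 -0.205 ]
s2 0.2 46 [ 0.525 -0.214] [ 0.5066 -0.2342] [ 0.5547 -0.2049]
s2 0.21 43 [ 0.5256 -0.2132] [ 0.5065 -0.2287] [ 0.5517 -0.2039]
s2 0.22 21 [ 0.5217 -0.2122] [ 0.5061 -0.2262] [ 0.5573 -0.2032]
s2 0.23 8 [ 0.5558 -0.2051] [ 0.5515 -0.2176] [ 0.5618 -0.1991]
s2 0.25 14 [ 0.5365 -0.2091] [ 0.5084 -0.2202] [ 0.5515 -0.1927]
s2 0.26 36 [ 0.5295 -0.2055] [ 0.5022 -0.2291] [ 0.5514 -0.189 ]
s2 0.27 137 [ 0.5294 -0.2211] [ 0.5015 -0.2636] [ 0.5591 -0.1988]
s2 0.28 30 [ 0.5282 -0.2305] [ 0.5036 -0.2565] [ 0.5594 -0.202 ]
t2 0.16 19 [ 0.5123 -0.2277] [ 0.5063 -0.2499] [ 0.5221 -0.2118]
t2 0.18 7 [ 0.5156 -0.225 ] [ 0.5102 -0.241 ] [ 0.53   -0.2095]
t2 0.19 9 [ 0.52   -0.2169] [ 0.5092 -0.2345] [ 0.5312 -0.21  ]
t2 0.21 9 [ 0.5177 -0.2197] [ 0.5107 -0.2316] [ 0.5361 -0.2084]
t2 0.22 8 [ 0.5255 -0.213 ] [ 0.5125 -0.2234] [ 0.5408 -0.2085]
t2 0.24 25 [ 0.5357 -0.226 ] [ 0.5017 -0.2659] [ 0.5629 -0.1964]
t2 0.25 40 [ 0.5213 -0.2254] [ 0.4885 -0.2583] [ 0.5494 -0.1888]
t2 0.26 50 [ 0.5108 -0.2188] [ 0.4878 -0.2498] [ 0.5529 -0.1883]
t2 0.27 133 [ 0.5326 -0.2272] [ 0.4871 -0.2586] [ 0.566  -0.1921]
t2 0.28 208 [ 0.5352 -0.2328] [ 0.5042 -0.2589] [ 0.5657 -0.2028]
```

View pics/s2.png

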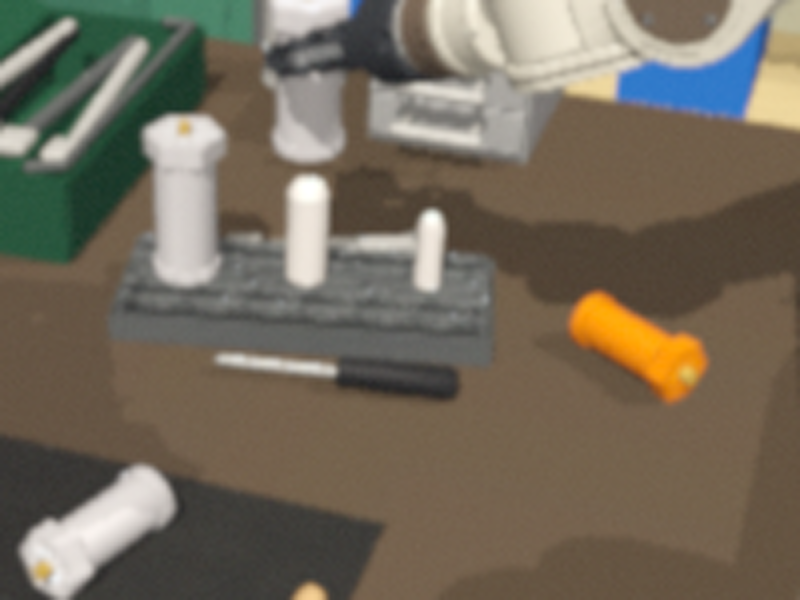

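The crop shows the large bowl upright above the thick peg (308,140 over 308,190), with the thin peg and drying bowl untouched. I'll fit the bowl and peg axes in the same image to get the relative offset.

```bash
cat >> h.py <<'E'
def vcyl(q,c,rad,z0,z1,z):  # fit near-vertical cylinder; returns centre at height z, tilt slopes
    from scipy.optimize import least_squares
    k=(np.hypot(q[:,0]-c[0],q[:,1]-c[1])<rad+.012)&(q[:,2]>z0)&(q[:,2]<z1);s=q[k]
    f=lambda a:np.hypot(s[:,0]-a[0]-a[2]*(s[:,2]-z),s[:,1]-a[1]-a[3]*(s[:,2]-z))-rad
    r=least_squares(f,[*c,0,0],loss='soft_l1',f_scale=.001);print(k.sum(),'c',np.round(r.x[:2],4),'slope',np.round(r.x[2:],3),'res',np.median(abs(f(r.x))))
    return r.x
E
python3 - <<'E'
from h import *
q=cloud(dict(np.load('pics/s2.npz'))).reshape(-1,3)
q=q[~np.isnan(q[:,2])]
vcyl(q,THICK,.025,.17,.215,.19)
vcyl(q,THICK,.028,.142,.164,.155)
vcyl(q,THICK,.016,.045,.112,.08)
vcyl(q,THIN,.010,.045,.09,.07)
q0=cloud(dict(np.load('pics/side0.npz'))).reshape(-1,3);vcyl(q0,THICK,.016,.045,.112,.08);vcyl(q0,THIN,.010,.045,.09,.07)
qt=cloud(dict(np.load('pics/t2.npz'))).reshape(-1,3);k=np.hypot(qt[:,0]-THICK[0],qt[:,1]-THICK[1])<.02;print(np.nanpercentile(qt[k,2],[20,50,80,95]))
s=q[(np.hypot(q[:,0]-THICK[0],q[:,1]-THICK[1])<.035)&(q[:,2]>.128)&(q[:,2]<.2)];print(np.percentile(s[:,2],[0,1,3]))
E
```

```text
211 c [ 0.5312 -0.2329] slope [0.024 0.001] res 0.0010313444611105005
57 c [ 0.5306 -0.2344] slope [0.106 0.068] res 0.0012386635393413156
174 c [ 0.529  -0.2311] slope [0.024 0.003] res 0.0010833449346657068
72 c [ 0.4316 -0.2548] slope [-0.054  0.079] res 0.000895721677939546
179 c [ 0.5291 -0.2312] slope [ 0.    -0.016] res 0.0010854588869053331
79 c [ 0.4319 -0.2545] slope [0.008 0.009] res 0.0014730129664358629
[0.2790652  0.28104649 0.28341393 0.28770098]
[0.15291223 0.15428044 0.15527316]
```

```bash
python3 - <<'E'
from h import *
from workcell import monitor
o=monitor.get_obs();T=R.from_quat(o['tool_rot'])
for dz in(0,-.05,-.11,-.12): move(o['eef_pos']+[-.0018,.0012,dz],placed(loadX('XL.npz'),np.radians(-35),THICK,.0625,.155)[1])
E
```

```text
t 7.55 d cm [ 0.09 -0.   -0.2 ] w [ 0.001 -0.004  0.002]
t 7.55 d cm [4.63 0.   1.91] w [ 0.001 -0.004  0.002]
t 7.55 d cm [1.007e+01 1.000e-02 4.440e+00] w [ 0.001 -0.004  0.002]
t 7.55 d cm [1.097e+01 1.000e-02 4.860e+00] w [ 0.001 -0.004  0.002]
```

Request:
arm_command([
  {"dx":0.1,"dy":0,"dz":-0.2,"wx":0,"wy":0,"wz":0,"grip":4},
  {"dx":1.5,"dy":0,"dz":0.5,"wx":0,"wy":0,"wz":0,"grip":4},
  {"dx":3,"dy":0,"dz":1.2,"wx":0,"wy":0,"wz":0,"grip":4},
  {"dx":4.6,"dy":0,"dz":1.9,"wx":0,"wy":0,"wz":0,"grip":4},
  {"dx":6,"dy":0,"dz":2.55,"wx":0,"wy":0,"wz":0,"grip":4},
  {"dx":7.4,"dy":0,"dz":3.2,"wx":0,"wy":0,"wz":0,"grip":4},
  {"dx":8.7,"dy":0,"dz":3.8,"wx":0,"wy":0,"wz":0,"grip":4},
  {"dx":9.6,"dy":0,"dz":4.2,"wx":0,"wy":0,"wz":0,"grip":4},
  {"dx":10.1,"dy":0,"dz":4.45,"wx":0,"wy":0,"wz":0,"grip":4},
  {"dx":10.1,"dy":0,"dz":4.45,"wx":0,"wy":0,"wz":0,"grip":4},
])

```text
clock: 8.55
eef_pos: [0.5446, -0.238, 0.1192]
tool_rot: [0.252, 0.804, -0.162, 0.513]
ft_force: [1.0, -0.0, -2.4]
grip_width: 0.049
grasp_force: 63.5
```

```bash
python3 - <<'E'
from h import *
st(); shot('side','s3')
q=cloud(dict(np.load('pics/s3.npz'))).reshape(-1,3);q=q[~np.isnan(q[:,2])]
vcyl(q,THICK,.025,.058,.1,.08)
s=q[(np.hypot(q[:,0]-THICK[0],q[:,1]-THICK[1])<.02)&(q[:,2]>.13)];print(np.percentile(s[:,2],[50,80,90,97]))
s=q[(np.hypot(q[:,0]-.628,q[:,1]+.208)<.02)&(q[:,2]>.13)];print(np.percentile(s[:,2],[50,80,90,97]))
E
```

```text
j [-0.25  0.46 -1.08 -1.08 -0.33  0.16] p [ 0.5446 -0.238   0.1192] x [-0.35  0.24 -0.91] z [ 0.74 -0.52 -0.42] F [ 1.  -0.  -2.4] gw 0.049 gf 63.52658609960599
164 c [ 0.5303 -0.2299] slope [0.011 0.042] res 0.00119176342022583
[0.17059239 0.17191196 0.17713795 0.17829294]
[0.16033536 0.16245884 0.16637404 0.16877519]
```

```bash
python3 - <<'E'
from h import *
pg=np.array(THICK)+[-.0018,.0012]
for a in(-40,-45,-50,-55,-60):
  p,T=placed(loadX('XL.npz'),np.radians(a),pg,.0625,.045);print(a);move(p,T)
E
```

```text
-40
t 8.6 d cm [ 0.13 -0.41 -0.02] w [ 0.08  -0.003  0.038]
-45
t 8.6 d cm [ 0.14 -0.54 -0.04] w [ 0.159 -0.003  0.075]
-50
t 8.6 d cm [ 0.15 -0.68 -0.07] w [ 0.239 -0.003  0.112]
-55
t 8.6 d cm [ 0.17 -0.81 -0.11] w [ 0.318 -0.003  0.148]
-60
t 8.6 d cm [ 0.19 -0.94 -0.15] w [ 0.397 -0.002  0.185]
```

Request:
arm_command([
  {"dx":0,"dy":-0.25,"dz":0,"wx":0.08,"wy":0,"wz":0.038,"grip":4},
  {"dx":0,"dy":-0.4,"dz":0,"wx":0.16,"wy":0,"wz":0.075,"grip":4},
  {"dx":0,"dy":-0.53,"dz":-0.03,"wx":0.24,"wy":0,"wz":0.112,"grip":4},
  {"dx":0,"dy":-0.67,"dz":-0.07,"wx":0.32,"wy":0,"wz":0.148,"grip":4},
  {"dx":0.05,"dy":-0.8,"dz":-0.1,"wx":0.4,"wy":0,"wz":0.185,"grip":4},
  {"dx":0.05,"dy":-0.8,"dz":-0.1,"wx":0.4,"wy":0,"wz":0.185,"grip":4},
  {"dx":0.05,"dy":-0.8,"dz":-0.1,"wx":0.4,"wy":0,"wz":0.185,"grip":4},
])

```text
clock: 9.3
eef_pos: [0.5399, -0.2443, 0.1209]
tool_rot: [0.422, 0.729, -0.269, 0.467]
ft_force: [-0.2, -0.2, -2.3]
grip_width: 0.0487
grasp_force: 63.6
```

```bash
python3 - <<'E'
from h import *
st()
pg=np.array(THICK)+[-.0018,.0012]
for r in(.045,.037,.035,.033):
  p,T=placed(loadX('XL.npz'),np.radians(-60),pg,.0625,r);move(p,T)
E
```

```text
j [-0.01  0.43 -0.85 -0.55 -0.9   0.61] p [ 0.5399 -0.2443  0.1209] x [-0.21  0.36 -0.91] z [ 0.45 -0.79 -0.42] F [-0.2 -0.2 -2.3] gw 0.0487 gf 63.61178993113754
t 9.3 d cm [ 0.23 -0.22  0.01] w [-0.001 -0.001 -0.001]
t 9.3 d cm [ 0.95 -0.22  0.35] w [-0.001 -0.001 -0.001]
t 9.3 d cm [ 1.13 -0.22  0.43] w [-0.001 -0.001 -0.001]
t 9.3 d cm [ 1.31 -0.22  0.52] w [-0.001 -0.001 -0.001]
```

Request:
arm_command([
  {"dx":0.2,"dy":-0.2,"dz":0,"wx":0,"wy":0,"wz":0,"grip":4},
  {"dx":0.5,"dy":-0.2,"dz":0.14,"wx":0,"wy":0,"wz":0,"grip":4},
  {"dx":0.8,"dy":-0.2,"dz":0.28,"wx":0,"wy":0,"wz":0,"grip":4},
  {"dx":1,"dy":-0.2,"dz":0.37,"wx":0,"wy":0,"wz":0,"grip":4},
  {"dx":1.1,"dy":-0.2,"dz":0.42,"wx":0,"wy":0,"wz":0,"grip":4},
  {"dx":1.1,"dy":-0.2,"dz":0.42,"wx":0,"wy":0,"wz":0,"grip":4},
])

```text
clock: 9.9
eef_pos: [0.5361, -0.2466, 0.1099]
tool_rot: [0.424, 0.727, -0.273, 0.467]
ft_force: [-4.6, 2.1, 8.8]
grip_width: 0.0486
grasp_force: 64.0
```

```bash
python3 - <<'E'
from h import *
st(); shot('side','s4',(190,110,340,222),4)
q=cloud(dict(np.load('pics/s4.npz'))).reshape(-1,3);q=q[~np.isnan(q[:,2])]
for c in (THICK,(.628,-.208)):
    vcyl(q,c,.025,.05,.08,.035);
    s=q[(np.hypot(q[:,0]-c[0],q[:,1]-c[1])<.02)&(q[:,2]>.13)];print(np.percentile(s[:,2],[50,80,90,97]))
E
```

```text
j [-0.02  0.47 -0.86 -0.59 -0.9   0.62] p [ 0.5361 -0.2466  0.1099] x [-0.21  0.36 -0.91] z [ 0.45 -0.79 -0.42] F [-4.6  2.1  8.8] gw 0.0486 gf 64.0487502196629
112 c [ 0.5261 -0.2332] slope [-0.002 -0.003] res 0.0011714820484951243
[0.16116951 0.16352474 0.1682175  0.16927526]
120 c [ 0.6244 -0.207 ] slope [ 0.053 -0.01 ] res 0.0011757547018530663
[0.16033799 0.16256538 0.16655609 0.16827226]
```

View pics/s4.png

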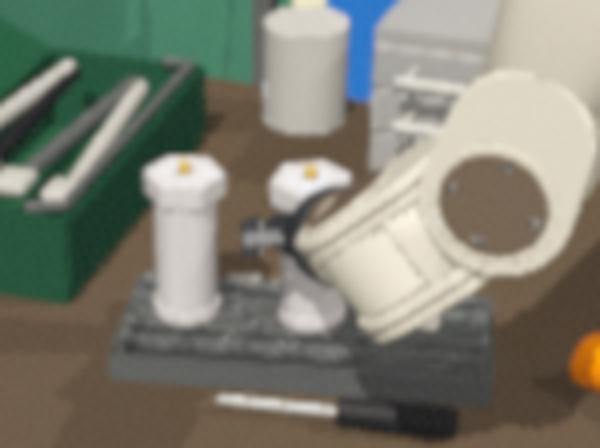

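The large bowl is down on the slats, level with the drying bowl (0.169 against 0.168). I'll release it and back out.

Request:
arm_command([
  {"dx":0.03,"dy":0,"dz":0,"wx":0,"wy":0,"wz":0,"grip":4},
  {"dx":0.03,"dy":0,"dz":0,"wx":0,"wy":0,"wz":0,"grip":8.5},
  {"dx":0,"dy":0,"dz":0,"wx":0,"wy":0,"wz":0,"grip":8.5},
  {"dx":0,"dy":0,"dz":0,"wx":0,"wy":0,"wz":0,"grip":8.5},
  {"dx":0,"dy":0,"dz":-2,"wx":0,"wy":0,"wz":0,"grip":8.5},
  {"dx":0,"dy":0,"dz":-4,"wx":0,"wy":0,"wz":0,"grip":8.5},
  {"dx":0,"dy":0,"dz":-7,"wx":0,"wy":0,"wz":0,"grip":8.5},
  {"dx":0,"dy":0,"dz":-10,"wx":0,"wy":0,"wz":0,"grip":8.5},
  {"dx":-4,"dy":0,"dz":-13,"wx":0,"wy":0,"wz":0,"grip":8.5},
  {"dx":-8,"dy":0,"dz":-14,"wx":0,"wy":0,"wz":0,"grip":8.5},
])

```text
clock: 10.95
eef_pos: [0.4898, -0.1624, 0.2395]
tool_rot: [0.42, 0.731, -0.271, 0.464]
ft_force: [1.7, 0.3, 0.3]
grip_width: 0.0849
grasp_force: 0.0
```

```bash
python3 - <<'E'
from h import *
st(); shot('side','s5')
q=cloud(dict(np.load('pics/s5.npz'))).reshape(-1,3);q=q[~np.isnan(q[:,2])]
for c in (THICK,(.628,-.208)):
    vcyl(q,c,.025,.05,.14,.035);
    s=q[(np.hypot(q[:,0]-c[0],q[:,1]-c[1])<.02)&(q[:,2]>.13)];print(np.percentile(s[:,2],[50,80,90,97]))
p,T,d=grasp(AZS,OS,np.radians(20),-.008,.002);print(p,d);move(p-.1*d,T); move(p-.1*d+[0,0,.1],T)
E
```

```text
j [ 0.21  0.07 -0.75  0.17 -1.04  0.92] p [ 0.4898 -0.1624  0.2395] x [-0.22  0.36 -0.91] z [ 0.45 -0.79 -0.42] F [1.7 0.3 0.3] gw 0.0849 gf 0.0
359 c [ 0.5254 -0.2334] slope [ 0.001 -0.001] res 0.0011503708912680224
[0.16021131 0.16210569 0.16603557 0.16781813]
357 c [ 0.6261 -0.2071] slope [ 0.002 -0.002] res 0.0011948397825709
[0.16057652 0.1619097  0.16642727 0.16776427]
[0.55317647 0.11582402 0.00914584] [-0.10852458 -0.32434579 -0.93969262]
t 11.0 d cm [ 23.19  21.44 -15.33] w [-0.934  0.747 -2.239]
t 11.0 d cm [ 14.09  21.53 -19.47] w [-0.934  0.747 -2.239]
```

```bash
python3 - <<'E'
from h import *
from workcell import monitor
from scipy.spatial.transform import Slerp
p,T,d=grasp(AZS,OS,np.radians(30),-.003,.005);print(p,d)
T0=R.from_quat(monitor.get_obs()['tool_rot']);S=Slerp([0,1],R.concatenate([T0,T]))
move(np.array([.47,.0,.3]),S(.55)); move(p-.1*d+[0,0,.05],T)
E
```

```text
[0.55063752 0.1082359  0.01354552] [-0.15865233 -0.47416183 -0.8660254 ]
t 11.0 d cm [  1.74   6.11 -16.08] w [-0.41   0.453 -1.288]
t 11.0 d cm [ 19.13  22.06 -17.75] w [-0.745  0.824 -2.342]
```

Request:
arm_command([
  {"dx":0.2,"dy":0.6,"dz":-1.6,"wx":-0.04,"wy":0.04,"wz":-0.13,"grip":8.5},
  {"dx":0.3,"dy":1.2,"dz":-3.2,"wx":-0.08,"wy":0.09,"wz":-0.26,"grip":8.5},
  {"dx":0.5,"dy":1.8,"dz":-4.8,"wx":-0.12,"wy":0.13,"wz":-0.39,"grip":8.5},
  {"dx":0.7,"dy":2.4,"dz":-6.4,"wx":-0.16,"wy":0.18,"wz":-0.52,"grip":8.5},
  {"dx":0.9,"dy":3,"dz":-8,"wx":-0.2,"wy":0.22,"wz":-0.64,"grip":8.5},
  {"dx":1,"dy":3.6,"dz":-9.6,"wx":-0.24,"wy":0.27,"wz":-0.77,"grip":8.5},
  {"dx":1.2,"dy":4.2,"dz":-11.2,"wx":-0.29,"wy":0.32,"wz":-0.9,"grip":8.5},
  {"dx":1.4,"dy":4.8,"dz":-12.8,"wx":-0.33,"wy":0.36,"wz":-1.03,"grip":8.5},
  {"dx":1.6,"dy":5.4,"dz":-14.4,"wx":-0.37,"wy":0.41,"wz":-1.16,"grip":8.5},
  {"dx":1.7,"dy":6.1,"dz":-16,"wx":-0.41,"wy":0.45,"wz":-1.29,"grip":8.5},
])

```text
clock: 12.0
eef_pos: [0.4677, -0.0009, 0.291]
tool_rot: [-0.146, 0.948, -0.255, 0.119]
ft_force: [1.7, 0.1, 0.1]
grip_width: 0.0847
grasp_force: 0.0
```

```bash
python3 - <<'E'
from h import *
st()
p,T,d=grasp(AZS,OS,np.radians(30),-.003,.005)
move(p-.1*d+[0,0,.02],T)
E
```

```text
j [ 0.35  0.01 -0.24  1.17 -0.55 -0.  ] p [ 0.4677 -0.0009  0.291 ] x [-0.93 -0.34 -0.15] z [ 0.3  -0.45 -0.84] F [1.7 0.1 0.1] gw 0.0847 gf 0.0
t 12.0 d cm [-11.87  19.69  10.3 ] w [-0.327  0.361 -1.042]
```

Request:
arm_command([
  {"dx":-1.5,"dy":2.4,"dz":0.5,"wx":-0.04,"wy":0.04,"wz":-0.12,"grip":8.5},
  {"dx":-3,"dy":4.9,"dz":1.5,"wx":-0.08,"wy":0.09,"wz":-0.25,"grip":8.5},
  {"dx":-4.5,"dy":7.4,"dz":2.5,"wx":-0.12,"wy":0.13,"wz":-0.38,"grip":8.5},
  {"dx":-6,"dy":9.9,"dz":4,"wx":-0.16,"wy":0.18,"wz":-0.51,"grip":8.5},
  {"dx":-7.5,"dy":12.4,"dz":5.5,"wx":-0.2,"wy":0.22,"wz":-0.64,"grip":8.5},
  {"dx":-9,"dy":14.9,"dz":7,"wx":-0.24,"wy":0.27,"wz":-0.77,"grip":8.5},
  {"dx":-10.5,"dy":17.3,"dz":8.5,"wx":-0.28,"wy":0.32,"wz":-0.9,"grip":8.5},
  {"dx":-11.9,"dy":19.7,"dz":10,"wx":-0.33,"wy":0.36,"wz":-1.04,"grip":8.5},
  {"dx":-11.9,"dy":19.7,"dz":10.3,"wx":-0.33,"wy":0.36,"wz":-1.04,"grip":8.5},
  {"dx":-11.9,"dy":19.7,"dz":10.3,"wx":-0.33,"wy":0.36,"wz":-1.04,"grip":8.5},
])

```text
clock: 13.0
eef_pos: [0.5673, 0.1545, 0.1165]
tool_rot: [-0.562, 0.785, -0.15, -0.211]
ft_force: [0.2, -0.6, 0.5]
grip_width: 0.0848
grasp_force: 0.0
```

```bash
python3 - <<'E'
from h import *
st(); shot('wrist','wr2')
p,T,d=grasp(AZS,OS,np.radians(30),-.003,.005)
move(p-.06*d,T);move(p,T)
w=wcloud(dict(np.load('pics/wr2.npz')));q=w.reshape(-1,3);q=q[~np.isnan(q[:,2])]
e=np.array([np.cos(AZS),np.sin(AZS)]);t=(q[:,:2]-OS[:2])@e;l=(q[:,:2]-OS[:2])@[-e[1],e[0]]
k=(abs(l)<.03)&(q[:,2]>.012)&(q[:,2]<.06)&(t>-.025)&(t<.03);print(k.sum(),fit(q[k],AZS,OS[:2],.019,.025))
E
```

```text
j [ 0.45  0.79  0.47  1.64 -0.36 -0.72] p [0.5673 0.1545 0.1165] x [-0.28 -0.82  0.5 ] z [-0.16 -0.47 -0.87] F [ 0.2 -0.6  0.5] gw 0.0848 gf 0.0
t 13.05 d cm [-1.02  0.16  5.66] w [ 0.001  0.002 -0.006]
t 13.05 d cm [-1.01  0.15 11.66] w [ 0.001  0.002 -0.006]
2877 (np.float64(-108.25049980713965), array([0.55268013, 0.11440655]), np.float64(-0.0001587290384278919), np.float64(0.0003541735867565697))
```

View pics/wr2.png

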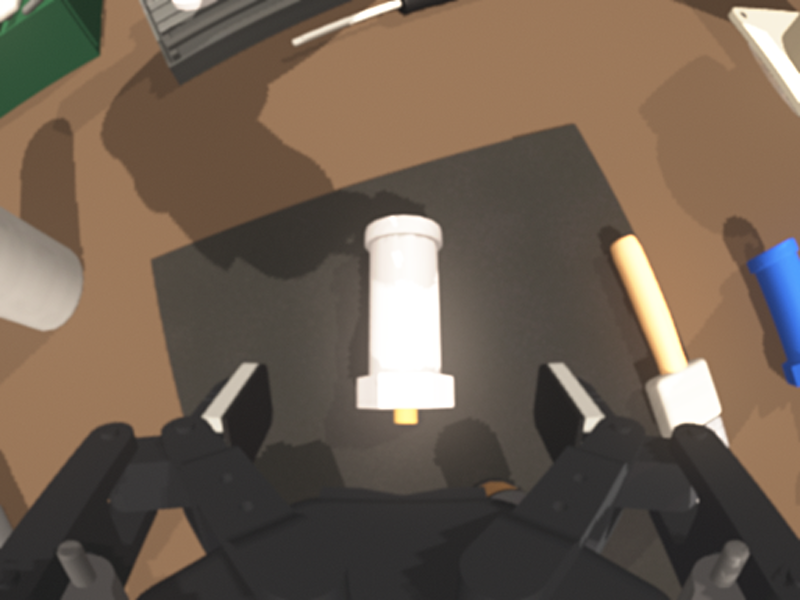

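The small bowl is centred between the fingers (405,320) and the element at (498,488) is clear of the approach. Closing on it.

Request:
arm_command([
  {"dx":-0.5,"dy":0.15,"dz":2,"wx":0,"wy":0,"wz":-0.006,"grip":8.5},
  {"dx":-1,"dy":0.15,"dz":5.6,"wx":0,"wy":0,"wz":-0.006,"grip":8.5},
  {"dx":-1,"dy":0.15,"dz":9,"wx":0,"wy":0,"wz":-0.006,"grip":8.5},
  {"dx":-1,"dy":0.15,"dz":11,"wx":0,"wy":0,"wz":-0.006,"grip":8.5},
  {"dx":-1,"dy":0.15,"dz":11.6,"wx":0,"wy":0,"wz":-0.006,"grip":8.5},
  {"dx":-1,"dy":0.15,"dz":11.6,"wx":0,"wy":0,"wz":-0.006,"grip":8.5},
])

```text
clock: 13.65
eef_pos: [0.5516, 0.1086, 0.0176]
tool_rot: [-0.564, 0.785, -0.15, -0.207]
ft_force: [0.9, -0.8, 0.6]
grip_width: 0.0845
grasp_force: 0.0
```

Request:
arm_command([
  {"dx":0,"dy":0,"dz":0,"wx":0,"wy":0,"wz":0,"grip":3},
  {"dx":0,"dy":0,"dz":0,"wx":0,"wy":0,"wz":0,"grip":3},
  {"dx":0,"dy":0,"dz":0,"wx":0,"wy":0,"wz":0,"grip":3},
  {"dx":0,"dy":0,"dz":0,"wx":0,"wy":0,"wz":0,"grip":3},
  {"dx":0,"dy":0,"dz":0,"wx":0,"wy":0,"wz":0,"grip":3},
  {"dx":0,"dy":0,"dz":0,"wx":0,"wy":0,"wz":0,"grip":3},
  {"dx":0,"dy":0,"dz":0,"wx":0,"wy":0,"wz":0,"grip":3},
])

```text
clock: 14.35
eef_pos: [0.552, 0.1099, 0.016]
tool_rot: [-0.565, 0.784, -0.15, -0.208]
ft_force: [0.1, 2.1, 5.0]
grip_width: 0.0353
grasp_force: 60.5
```

```bash
python3 - <<'E'
from h import *
from workcell import monitor
st()
ob=monitor.get_obs();T0=R.from_quat(ob['tool_rot'])
B,o=bowlpose(np.radians(-108.3),OS);X=(T0.inv()*B,T0.inv().apply(o-ob['eef_pos']));np.savez('XS.npz',q=X[0].as_quat(),t=X[1]);print(X[0].as_matrix()[:,0],X[1])
p,T=placed(loadX('XS.npz'),np.radians(-70),np.array(THIN)+[-.002,.001],.05,.125);print(p,'w',(T0.inv()*T).as_rotvec())
from scipy.spatial.transform import Slerp
S=Slerp([0,1],R.concatenate([T0,T]));move(np.array([.46,.0,.29]),S(.5)); print('up in tool',T0.inv().apply([0,0,1]))
E
```

```text
j [ 0.4   0.8   0.22  1.35 -0.38 -0.78] p [0.552  0.1099 0.016 ] x [-0.28 -0.82  0.5 ] z [-0.16 -0.47 -0.87] F [0.1 2.1 5. ] gw 0.0353 gf 60.53981889446732
[ 0.86841751 -0.0026185   0.49582675] [ 0.00056891  0.00074041 -0.01006748]
[ 0.43588669 -0.26368062  0.17050231] w [ 0.68279345 -0.63849798  2.50191716]
t 14.35 d cm [ 25.17   5.22 -17.19] w [ 0.341 -0.319  1.251]
up in tool [ 0.49582566 -0.00109374 -0.86842139]
```

The grip width (35 mm) says the pads caught the small bowl high, so I'll regrip about 6 mm lower.

Request:
arm_command([
  {"dx":0,"dy":0,"dz":0,"wx":0,"wy":0,"wz":0,"grip":6},
  {"dx":0,"dy":0,"dz":0,"wx":0,"wy":0,"wz":0,"grip":6},
  {"dx":0,"dy":0,"dz":0.3,"wx":0,"wy":0,"wz":0,"grip":6},
  {"dx":0,"dy":0,"dz":0.6,"wx":0,"wy":0,"wz":0,"grip":6},
  {"dx":0,"dy":0,"dz":0.6,"wx":0,"wy":0,"wz":0,"grip":6},
  {"dx":0,"dy":0,"dz":0.6,"wx":0,"wy":0,"wz":0,"grip":3},
  {"dx":0,"dy":0,"dz":0.6,"wx":0,"wy":0,"wz":0,"grip":3},
  {"dx":0,"dy":0,"dz":0.6,"wx":0,"wy":0,"wz":0,"grip":3},
  {"dx":0,"dy":0,"dz":0.6,"wx":0,"wy":0,"wz":0,"grip":3},
  {"dx":0,"dy":0,"dz":0.6,"wx":0,"wy":0,"wz":0,"grip":3},
])

```text
clock: 15.35
eef_pos: [0.5504, 0.1065, 0.0098]
tool_rot: [-0.565, 0.784, -0.15, -0.209]
ft_force: [0.1, 0.8, -0.2]
grip_width: 0.0353
grasp_force: 60.0
```

```bash
python3 - <<'E'
from h import *
from workcell import monitor
st()
ob=monitor.get_obs();T0=R.from_quat(ob['tool_rot'])
B,o=bowlpose(np.radians(-108.3),OS);X=(T0.inv()*B,T0.inv().apply(o-ob['eef_pos']));np.savez('XS.npz',q=X[0].as_quat(),t=X[1]);print(X[0].as_matrix()[:,0],X[1])
p,T=placed(loadX('XS.npz'),np.radians(-70),np.array(THIN)+[-.002,.001],.05,.125);print(p,'w',(T0.inv()*T).as_rotvec())
from scipy.spatial.transform import Slerp
S=Slerp([0,1],R.concatenate([T0,T]));move(np.array([.46,.0,.29]),S(.5))
E
```

```text
j [ 0.39  0.81  0.21  1.33 -0.38 -0.78] p [0.5504 0.1065 0.0098] x [-0.28 -0.82  0.5 ] z [-0.16 -0.47 -0.87] F [ 0.1  0.8 -0.2] gw 0.0353 gf 60.03123356960714
[ 0.86798683 -0.00340623  0.49657553] [ 0.00038258  0.00029788 -0.01733956]
[ 0.43801258 -0.26952146  0.16672162] w [ 0.68122408 -0.64058587  2.50226951]
t 15.35 d cm [ 25.17   5.2  -17.89] w [ 0.341 -0.32   1.251]
```

Request:
arm_command([
  {"dx":1,"dy":0,"dz":-1.7,"wx":0,"wy":0,"wz":0,"grip":3},
  {"dx":2.5,"dy":0,"dz":-4.3,"wx":0,"wy":0,"wz":0,"grip":3},
  {"dx":4,"dy":0,"dz":-6.9,"wx":0,"wy":0,"wz":0,"grip":3},
  {"dx":6,"dy":0,"dz":-9.5,"wx":0.04,"wy":-0.04,"wz":0.12,"grip":3},
  {"dx":8.5,"dy":0.7,"dz":-12,"wx":0.07,"wy":-0.07,"wz":0.25,"grip":3},
  {"dx":11,"dy":1.4,"dz":-14,"wx":0.1,"wy":-0.1,"wz":0.38,"grip":3},
  {"dx":13.5,"dy":2,"dz":-15.5,"wx":0.14,"wy":-0.13,"wz":0.51,"grip":3},
  {"dx":16,"dy":2.7,"dz":-17,"wx":0.17,"wy":-0.16,"wz":0.64,"grip":3},
  {"dx":18.5,"dy":3.4,"dz":-17.5,"wx":0.21,"wy":-0.19,"wz":0.76,"grip":3},
  {"dx":21,"dy":4,"dz":-17.9,"wx":0.24,"wy":-0.22,"wz":0.89,"grip":3},
])

```text
clock: 16.35
eef_pos: [0.4818, 0.0299, 0.2702]
tool_rot: [-0.204, 0.945, -0.254, 0.028]
ft_force: [0.5, -0.1, -1.5]
grip_width: 0.0356
grasp_force: 60.2
```

```bash
python3 - <<'E'
from h import *
from workcell import monitor
st()
T0=R.from_quat(monitor.get_obs()['tool_rot'])
p,T=placed(loadX('XS.npz'),np.radians(-70),np.array(THIN)+[-.002,.001],.05,.125)
from scipy.spatial.transform import Slerp
S=Slerp([0,1],R.concatenate([T0,T]));move(np.array([.43,-.06,.3]),S(.75));move(p,T)
E
```

```text
j [ 0.38  0.18 -0.07  1.35 -0.52 -0.04] p [0.4818 0.0299 0.2702] x [-0.91 -0.4   0.05] z [ 0.16 -0.47 -0.87] F [ 0.5 -0.1 -1.5] gw 0.0356 gf 60.18305000150576
t 16.35 d cm [ 8.49 -6.62  0.8 ] w [ 0.323 -0.313  1.208]
t 16.35 d cm [ 15.47 -16.87  22.33] w [ 0.431 -0.417  1.611]
```

Request:
arm_command([
  {"dx":0.9,"dy":-0.7,"dz":0.1,"wx":0.03,"wy":-0.03,"wz":0.12,"grip":3},
  {"dx":1.7,"dy":-1.3,"dz":0.2,"wx":0.06,"wy":-0.06,"wz":0.24,"grip":3},
  {"dx":2.6,"dy":-2,"dz":0.3,"wx":0.1,"wy":-0.09,"wz":0.36,"grip":3},
  {"dx":3.4,"dy":-2.7,"dz":0.3,"wx":0.13,"wy":-0.13,"wz":0.48,"grip":3},
  {"dx":4.3,"dy":-3.3,"dz":0.4,"wx":0.16,"wy":-0.16,"wz":0.6,"grip":3},
  {"dx":5.1,"dy":-4,"dz":0.5,"wx":0.19,"wy":-0.19,"wz":0.73,"grip":3},
  {"dx":6,"dy":-4.7,"dz":0.6,"wx":0.23,"wy":-0.22,"wz":0.85,"grip":3},
  {"dx":6.8,"dy":-5.3,"dz":0.7,"wx":0.26,"wy":-0.25,"wz":0.97,"grip":3},
  {"dx":7.7,"dy":-6,"dz":0.8,"wx":0.29,"wy":-0.28,"wz":1.09,"grip":3},
  {"dx":8.5,"dy":-6.6,"dz":0.8,"wx":0.32,"wy":-0.31,"wz":1.21,"grip":3},
])

```text
clock: 17.35
eef_pos: [0.4301, -0.0601, 0.299]
tool_rot: [0.337, 0.829, -0.299, 0.332]
ft_force: [0.1, 0.5, -2.4]
grip_width: 0.0355
grasp_force: 60.2
```

```bash
python3 - <<'E'
from h import *
st()
for r in(.14,.125):
  p,T=placed(loadX('XS.npz'),np.radians(-70),np.array(THIN)+[-.002,.001],.05,r);move(p,T)
E
```

```text
j [ 0.45 -0.   -0.42  1.16 -0.93  1.23] p [ 0.4301 -0.0601  0.299 ] x [-0.55  0.36 -0.75] z [ 0.35 -0.72 -0.6 ] F [ 0.1  0.5 -2.4] gw 0.0355 gf 60.235960751306266
t 17.35 d cm [ 0.84 -8.67 22.38] w [ 0.107 -0.109  0.402]
t 17.35 d cm [ 1.97 -8.26 23.28] w [ 0.107 -0.109  0.402]
```

Request:
arm_command([
  {"dx":0,"dy":-1.2,"dz":2.6,"wx":0.03,"wy":-0.03,"wz":0.1,"grip":3},
  {"dx":0,"dy":-2.4,"dz":5.4,"wx":0.05,"wy":-0.05,"wz":0.2,"grip":3},
  {"dx":0,"dy":-3.6,"dz":8.4,"wx":0.08,"wy":-0.08,"wz":0.3,"grip":3},
  {"dx":0,"dy":-4.8,"dz":11.5,"wx":0.11,"wy":-0.11,"wz":0.4,"grip":3},
  {"dx":0,"dy":-6,"dz":14.5,"wx":0.11,"wy":-0.11,"wz":0.4,"grip":3},
  {"dx":0.2,"dy":-7.2,"dz":17.5,"wx":0.11,"wy":-0.11,"wz":0.4,"grip":3},
  {"dx":0.5,"dy":-8.3,"dz":20.5,"wx":0.11,"wy":-0.11,"wz":0.4,"grip":3},
  {"dx":0.8,"dy":-8.7,"dz":22.4,"wx":0.11,"wy":-0.11,"wz":0.4,"grip":3},
  {"dx":0.8,"dy":-8.7,"dz":22.4,"wx":0.11,"wy":-0.11,"wz":0.4,"grip":3},
])

```text
clock: 18.25
eef_pos: [0.4369, -0.2707, 0.18]
tool_rot: [0.494, 0.71, -0.291, 0.408]
ft_force: [-1.1, -0.6, -2.9]
grip_width: 0.0356
grasp_force: 60.5
```

```bash
python3 - <<'E'
from h import *
st(); shot('side','s6',(190,90,340,202),4)
q=cloud(dict(np.load('pics/s6.npz'))).reshape(-1,3);q=q[~np.isnan(q[:,2])]
vcyl(q,THIN,.019,.155,.18,.17);vcyl(q,THIN,.019,.155,.22,.17)
vcyl(q,THIN,.010,.045,.09,.07)
s=q[(np.hypot(q[:,0]-THIN[0],q[:,1]-THIN[1])<.03)&(q[:,2]>.11)];print(np.percentile(s[:,2],[0,1,3,97,99]))
p,T=placed(loadX('XS.npz'),np.radians(-70),np.array(THIN)+[-.002,.001],.05,.14);move(p,T)
E
```

```text
j [-0.07  0.12 -0.84  0.01 -0.92  0.84] p [ 0.4369 -0.2707  0.18  ] x [-0.18  0.46 -0.87] z [ 0.29 -0.82 -0.5 ] F [-1.1 -0.6 -2.9] gw 0.0356 gf 60.503481100313365
36 c [ 0.4313 -0.2581] slope [ 0.144 -0.11 ] res 0.001086368730809941
36 c [ 0.4313 -0.2581] slope [ 0.144 -0.11 ] res 0.001086368730809941
76 c [ 0.4321 -0.2542] slope [-0.024 -0.059] res 0.000866822697226515
[0.14056816 0.1406954  0.1412895  0.16692171 0.1676024 ]
t 18.3 d cm [-0.04  0.04 -0.07] w [-0.004 -0.001  0.008]
```

View pics/s6.png

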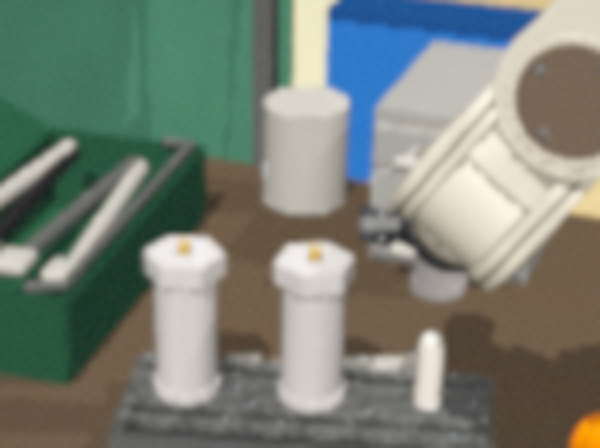

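The crop shows the small bowl's rim (438,280) just above the thin peg's tip (430,335) and slightly right of it. A vertical-axis fit will give the offset.

```bash
python3 - <<'E'
from h import *
from scipy.optimize import least_squares
shot('top','t6')
for n in('s6','t6'):
    q=cloud(dict(np.load(f'pics/{n}.npz'))).reshape(-1,3);q=q[~np.isnan(q[:,2])]
    for nm,rad,z0,z1 in(('peg',.010,.045,.09),('collar',.022,.1415,.149),('body',.019,.153,.175)):
        s=q[(np.hypot(q[:,0]-THIN[0],q[:,1]-THIN[1])<rad+.01)&(q[:,2]>z0)&(q[:,2]<z1)]
        if len(s)<8: print(n,nm,len(s));continue
        f=lambda a:np.hypot(s[:,0]-a[0],s[:,1]-a[1])-rad
        r=least_squares(f,THIN,loss='soft_l1',f_scale=.001);print(n,nm,len(s),np.round(r.x,4),np.median(abs(f(r.x))))
    if n=='t6':
        s=q[(np.hypot(q[:,0]-THIN[0],q[:,1]-THIN[1])<.035)&(q[:,2]>.225)&(q[:,2]<.245)];print(len(s),s[:,:2].mean(0),np.ptp(s,axis=0),np.median(s[:,2]))
E
```

```text
s6 peg 76 [ 0.4323 -0.2541] 0.0009978311056805505
s6 collar 29 [ 0.4303 -0.2571] 0.001301672779660909
s6 body 42 [ 0.43   -0.2571] 0.0011866505591097021
t6 peg 10 [ 0.4355 -0.2571] 0.00018990637524449357
t6 collar 4
t6 body 20 [ 0.4349 -0.2582] 0.00046887063437098773
174 [ 0.43467515 -0.25551348] [0.04470549 0.05816755 0.01950804] 0.24201745231988397
```

```bash
python3 - <<'E'
from h import *
X=loadX('XS.npz')
for r in(.14,.09,.045,.035):
  p,T=placed(X,np.radians(-70),np.array(THIN)+[-.0004,.0032],.05,r);move(p,T)
E
```

```text
t 18.35 d cm [ 0.11  0.15 -0.14] w [-0.002  0.     0.008]
t 18.35 d cm [4.45 0.19 2.34] w [-0.002  0.     0.008]
t 18.35 d cm [8.35 0.22 4.57] w [-0.002  0.     0.008]
t 18.35 d cm [9.22 0.23 5.07] w [-0.002  0.     0.008]
```

Request:
arm_command([
  {"dx":0.1,"dy":0.15,"dz":-0.15,"wx":0,"wy":0,"wz":0.008,"grip":3},
  {"dx":1,"dy":0.15,"dz":0.4,"wx":0,"wy":0,"wz":0.008,"grip":3},
  {"dx":2.3,"dy":0.15,"dz":1.1,"wx":0,"wy":0,"wz":0.008,"grip":3},
  {"dx":3.4,"dy":0.2,"dz":1.75,"wx":0,"wy":0,"wz":0.008,"grip":3},
  {"dx":4.45,"dy":0.2,"dz":2.35,"wx":0,"wy":0,"wz":0.008,"grip":3},
  {"dx":5.5,"dy":0.2,"dz":2.95,"wx":0,"wy":0,"wz":0.008,"grip":3},
  {"dx":6.5,"dy":0.2,"dz":3.5,"wx":0,"wy":0,"wz":0.008,"grip":3},
  {"dx":7.5,"dy":0.2,"dz":4.1,"wx":0,"wy":0,"wz":0.008,"grip":3},
  {"dx":8.3,"dy":0.2,"dz":4.55,"wx":0,"wy":0,"wz":0.008,"grip":3},
  {"dx":8.3,"dy":0.2,"dz":4.55,"wx":0,"wy":0,"wz":0.008,"grip":3},
])

```text
clock: 19.35
eef_pos: [0.4412, -0.2663, 0.0873]
tool_rot: [0.496, 0.709, -0.288, 0.411]
ft_force: [0.3, -0.9, -1.8]
grip_width: 0.0355
grasp_force: 60.6
```

```bash
python3 - <<'E'
from h import *
st()
X=loadX('XS.npz')
for r in(.045,.037,.035):
  p,T=placed(X,np.radians(-70),np.array(THIN)+[-.0004,.0032],.05,r);move(p,T)
E
```

```text
j [-0.05  0.39 -0.93 -0.34 -0.93  0.86] p [ 0.4412 -0.2663  0.0873] x [-0.17  0.47 -0.87] z [ 0.3  -0.82 -0.5 ] F [ 0.3 -0.9 -1.8] gw 0.0355 gf 60.560310271102935
t 19.35 d cm [ 0.03 -0.18  0.06] w [ 0.001  0.001 -0.   ]
t 19.35 d cm [ 0.73 -0.18  0.46] w [ 0.001  0.001 -0.   ]
t 19.35 d cm [ 0.9  -0.18  0.56] w [ 0.001  0.001 -0.   ]
```

Request:
arm_command([
  {"dx":0.2,"dy":-0.15,"dz":0.15,"wx":0,"wy":0,"wz":0,"grip":3},
  {"dx":0.45,"dy":-0.15,"dz":0.3,"wx":0,"wy":0,"wz":0,"grip":3},
  {"dx":0.7,"dy":-0.15,"dz":0.44,"wx":0,"wy":0,"wz":0,"grip":3},
  {"dx":0.85,"dy":-0.15,"dz":0.53,"wx":0,"wy":0,"wz":0,"grip":3},
  {"dx":0.9,"dy":-0.15,"dz":0.56,"wx":0,"wy":0,"wz":0,"grip":3},
  {"dx":0.9,"dy":-0.15,"dz":0.56,"wx":0,"wy":0,"wz":0,"grip":3},
])

```text
clock: 19.95
eef_pos: [0.4392, -0.2684, 0.0772]
tool_rot: [0.497, 0.708, -0.288, 0.412]
ft_force: [-0.3, 1.4, -2.3]
grip_width: 0.0354
grasp_force: 60.6
```

```bash
python3 - <<'E'
from h import *
st(); shot('side','s7',(190,90,340,202),4); shot('top','t7')
q=cloud(dict(np.load('pics/t7.npz'))).reshape(-1,3)
s=q[(np.hypot(q[:,0]-THIN[0],q[:,1]-THIN[1])<.022)&(q[:,2]>.11)];print(len(s),np.percentile(s[:,2],[5,25,50,75,95]))
q=cloud(dict(np.load('pics/s7.npz'))).reshape(-1,3)
s=q[(np.hypot(q[:,0]-THIN[0],q[:,1]-THIN[1])<.024)&(q[:,2]>.03)];print(len(s),np.percentile(s[:,2],[2,50,90,98]))
E
```

```text
j [-0.06  0.42 -0.94 -0.39 -0.92  0.86] p [ 0.4392 -0.2684  0.0772] x [-0.17  0.47 -0.87] z [ 0.3  -0.82 -0.5 ] F [-0.3  1.4 -2.3] gw 0.0354 gf 60.56754609569907
144 [0.13455619 0.1367298  0.13899296 0.14070129 0.14583825]
87 [0.03194367 0.04902567 0.13814888 0.14571671]
```

View pics/s7.png

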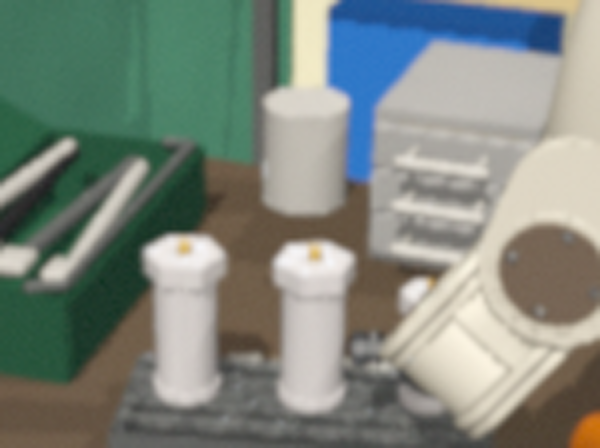

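The bowl is over the peg, with its foot at about 0.138 m against 0.135 m when seated. No contact yet, so I'll lower it a little more.

Request:
arm_command([
  {"dx":0.09,"dy":0,"dz":0.05,"wx":0,"wy":0,"wz":0,"grip":3},
  {"dx":0.17,"dy":0,"dz":0.1,"wx":0,"wy":0,"wz":0,"grip":3},
  {"dx":0.17,"dy":0,"dz":0.1,"wx":0,"wy":0,"wz":0,"grip":3},
])

```text
clock: 20.35
eef_pos: [0.4391, -0.2684, 0.0751]
tool_rot: [0.497, 0.708, -0.288, 0.411]
ft_force: [-0.7, 0.5, -1.6]
grip_width: 0.0357
grasp_force: 60.6
```

Request:
arm_command([
  {"dx":0.09,"dy":0,"dz":0.05,"wx":0,"wy":0,"wz":0,"grip":3},
  {"dx":0.09,"dy":0,"dz":0.05,"wx":0,"wy":0,"wz":0,"grip":3},
])

```text
clock: 20.55
eef_pos: [0.4393, -0.2685, 0.0747]
tool_rot: [0.497, 0.707, -0.288, 0.412]
ft_force: [-0.4, 0.7, 1.4]
grip_width: 0.036
grasp_force: 61.1
```

Contact is starting, so one more millimetre, then release and back out.

Request:
arm_command([
  {"dx":0.09,"dy":0,"dz":0.05,"wx":0,"wy":0,"wz":0,"grip":3},
  {"dx":0.09,"dy":0,"dz":0.05,"wx":0,"wy":0,"wz":0,"grip":3},
])

```text
clock: 20.75
eef_pos: [0.4394, -0.2688, 0.0746]
tool_rot: [0.497, 0.707, -0.289, 0.413]
ft_force: [-2.4, 4.0, 7.8]
grip_width: 0.0356
grasp_force: 61.7
```

Request:
arm_command([
  {"dx":0,"dy":0,"dz":0,"wx":0,"wy":0,"wz":0,"grip":7.5},
  {"dx":0,"dy":0,"dz":0,"wx":0,"wy":0,"wz":0,"grip":7.5},
  {"dx":0,"dy":0,"dz":0,"wx":0,"wy":0,"wz":0,"grip":7.5},
  {"dx":0,"dy":0,"dz":-2,"wx":0,"wy":0,"wz":0,"grip":7.5},
  {"dx":0,"dy":0,"dz":-4,"wx":0,"wy":0,"wz":0,"grip":7.5},
  {"dx":0,"dy":0,"dz":-7,"wx":0,"wy":0,"wz":0,"grip":7.5},
  {"dx":0,"dy":0,"dz":-10,"wx":0,"wy":0,"wz":0,"grip":7.5},
  {"dx":-4,"dy":0,"dz":-13,"wx":0,"wy":0,"wz":0,"grip":7.5},
  {"dx":-8,"dy":0,"dz":-15,"wx":0,"wy":0,"wz":0,"grip":7.5},
  {"dx":-8,"dy":0,"dz":-15,"wx":0,"wy":0,"wz":0,"grip":7.5},
])

```text
clock: 21.75
eef_pos: [0.4115, -0.1824, 0.223]
tool_rot: [0.499, 0.705, -0.284, 0.416]
ft_force: [0.2, 0.3, -0.5]
grip_width: 0.075
grasp_force: 0.0
```

```bash
python3 - <<'E'
from h import *
st(); shot('side','s8',(190,70,390,220),4)
q=cloud(dict(np.load('pics/s8.npz'))).reshape(-1,3);q=q[~np.isnan(q[:,2])]
vcyl(q,THIN,.019,.05,.115,.035)
s=q[(np.hypot(q[:,0]-THIN[0],q[:,1]-THIN[1])<.018)&(q[:,2]>.11)];print(np.percentile(s[:,2],[50,80,90,97]))
vcyl(q,THICK,.025,.05,.14,.035)
E
```

```text
j [ 0.2   0.02 -0.74  0.55 -1.04  1.28] p [ 0.4115 -0.1824  0.223 ] x [-0.16  0.47 -0.87] z [ 0.3  -0.82 -0.49] F [ 0.2  0.3 -0.5] gw 0.075 gf 0.0
208 c [ 0.4337 -0.2543] slope [-0.005 -0.012] res 0.001189020966821934
[0.135047   0.13724905 0.14146129 0.14352236]
356 c [ 0.5255 -0.2336] slope [-0.004  0.005] res 0.0013017461708743159
```

View pics/s8.png

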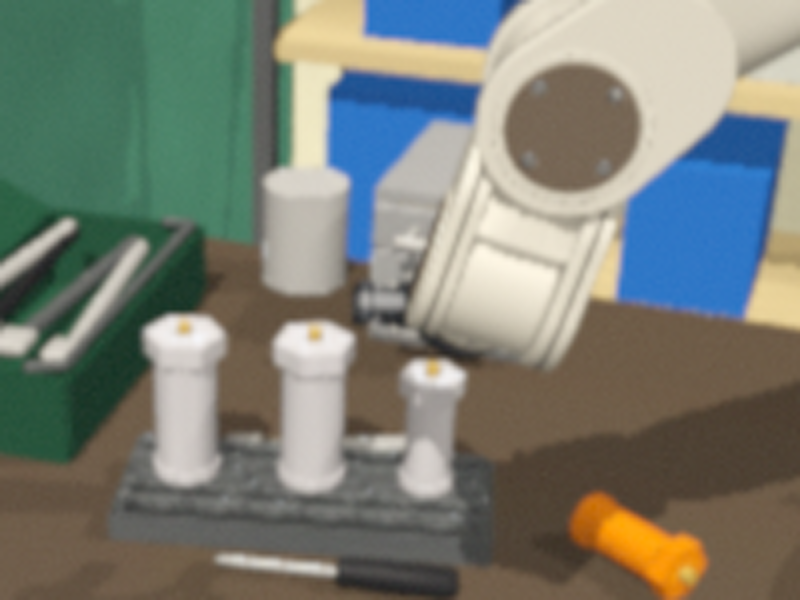

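The picture shows the small bowl at (430,425), upright on the thin peg with its rim on the slats and its foot at 0.135 m. The large bowl at (312,405) is also seated, and the gripper is clear.

```bash
python3 -c "
from workcell import job;print(job.job_done())"
```

```text
the job is handed in; nothing more can be done
None
```

Both bowls are upside down on their own pegs, rims flat on the slats and let go. I handed the job in at about 22 s; no verdict was returned.

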